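Put the mixed-up valves on their own test stations

ROBOT

A 6-joint arm with a two-finger parallel gripper is mounted at the origin on a cart in front of the work surface, level with it; the furniture and walls round the work are solid. World frame = base frame: x ahead of the robot, y to its left, z up, the work surface at z = 0. Lengths are in mm, angles in degrees, forces in N, time in s.
With the tool pointing down it reaches from about 300 to 850 mm from the base axis. Payload 4.2 kg.
Tool frame: the origin (TCP) lies midway between the tips of the shut fingers; the grasp point (between the pads) lies 19 mm behind it; z points along the fingers, y is the direction in which the jaws open and shut (so a half turn about z gives the same grasp; the last joint's range is limited). The gripper opens to 91 mm and grips with 3 to 60 N. Pads are 32 mm wide; open, the fingers measure 118 mm over their backs; the gripper's body (76 mm by 178 mm) begins 60 mm behind the grasp point.
Start: joints at [-72.135, 18.312, 89.639, -0, 72.044, -1.146], TCP at [187.307, -543.654, 213.976] pointing down, gripper open.
Joint ranges: [-177.97, 177.97], [-48.28, 115.42], [12.27, 149.76], [-77.06, 257.06], [2.81, 150.46], [-146.56, 146.56]. Speed limits (degrees/s): [147.25, 147.25, 180, 180, 180, 180].

INTERFACE

Orientations are given as [roll, pitch, yaw] about the fixed x, y, z axes, in that order (R = Rz(yaw) Ry(pitch) Rx(roll)).
In Python, from cell import r gives the robot as it stands.
- The arm moves only by the tool servo_tool, never from a script. Its argument "commands" is one flat list of numbers, 7 for each row, row after row: the shift along the tool's x, y, z in cm, then the turn, a rotation vector about the tool's x, y, z in degrees, then the closure, from 0 (fully open) to 1 (shut). In form: [dx, dy, dz, ax, ay, az, jaw, dx, dy, dz, ax, ay, az, jaw, ...]. A call has 1 to 20 rows; each row shifts and turns the commanded pose from where the row before left it, along the tool's axes as they then stand; what a row does not reach is not made up. A row lasts 1/8 s, in which the tool goes at most 62.5 mm and 10.7 degrees, less where a joint would pass 70% of its speed; a pose out of reach is approached as far as the arm can. A call with a gripper value outside its range is refused whole. The fingers move at their own pace and stop on an object; the grip force is fixed at half the most. Time passes only in rows, so rows that do not move let the fingers close. It gives the time, the measured TCP pose, the force and the opening at its end, in the units of the state.
- r.get_obs(): the state, without advancing time (a new reading comes with each control period).
- r.camera(name): name is "scene" or "top"; returns the picture (480x640x3 uint8, red, green, blue); there is no depth.
- r.camera_model(name): a dict with "intrinsics" (3x3 intrinsics, pixels), "k1" (the pictures are not rectified: a ray, as slopes to the right and down, at radius r is drawn at 1 + k1 r^2 times it, then the intrinsics apply), "rvec" (rotation vector, rad) and "tvec" (3), from world to camera coordinates, as OpenCV has them. Camera axes: x right, y down, z forward; pixel columns grow to the right and rows downward; lengths in mm; the calibration is good to about 2 mm. A picture is of the moment at which its call begins. camera_model takes no time and is no camera call.
- r.hand_in(): hands the job in, once; it reports no verdict.
The state is a dict: "clock": time; "joint_pos": joint angles; "joint_velocities": joint speeds; "tau": joint torques, N m; "position": TCP position; "tcp_rot": TCP orientation; "contact_force": force on the tool from outside, world axes, zero at the start; "wrist_torque": the same for the moment, N m; "width": finger opening in mm.
Only numpy, scipy, OpenCV 4.12 (cv2) and the standard library are available. Lean on these libraries where they do the work, as an engineer would, in place of code of your own. Each camera call takes 0.05 s, during which the arm holds its last target.

TASK

The four ball valves lie on each other's test stations: each lever colour stands for a medium, and only the station painted in that colour feeds it. Rearrange them, with the empty black cradle with white forks as a free spot, until every valve sits upright and fully down in the saddle of the station of its own lever colour, lever towards the robot as now, and is let go; do not disturb the pressure gauge lying in front of the bed.

Things in the scene. Friction and masses are not known exactly. Their poses are not given: they have to be found in the camera images.
- valve_blue: ball valve, zinc-grey body, blue lever; 138 x 52 x 77 mm (long, wide, high), 0.3 kg. Origin: centre of length and width, underside. z up, bore along y. Middle of the metal body, under the lever's pivot, is 34 mm along +y; lever runs from there to -y. Grip from above on the round body (44 mm across x, axis 22 mm up) with fingertips about 13 mm above the underside, palm above the lever.
- valve_red: ball valve, brass body, red lever; 130 x 50 x 72 mm (long, wide, high), 0.3 kg. Origin: centre of length and width, underside. z up, bore along y. Middle of the metal body, under the lever's pivot, is 32 mm along +y; lever runs from there to -y. Grip from above on the round body (42 mm across x, axis 22 mm up) with fingertips about 13 mm above the underside, palm above the lever.
- valve_green: ball valve, zinc-grey body, green lever; 130 x 50 x 72 mm (long, wide, high), 0.3 kg. Origin: centre of length and width, underside. z up, bore along y. Middle of the metal body, under the lever's pivot, is 32 mm along +y; lever runs from there to -y. Grip from above on the round body (42 mm across x, axis 22 mm up) with fingertips about 13 mm above the underside, palm above the lever.
- valve_orange: ball valve, brass body, orange lever; 119 x 46 x 66 mm (long, wide, high), 0.3 kg. Origin: centre of length and width, underside. z up, bore along y. Middle of the metal body, under the lever's pivot, is 29 mm along +y; lever runs from there to -y. Grip from above on the round body (38 mm across x, axis 20 mm up) with fingertips about 13 mm above the underside, palm above the lever.
- station_blue: fixed test station: blue base plate and head block, two dark forks (y = -25, +25 mm, 42 mm clear between). Origin: under the saddle's centre, 16 mm above the bench. z up; y = valve axis, to the head (from y = 50 mm, 66 mm high), away from the robot. Seat at z = 14 mm, 30 mm wide; 60 degree cheeks widen to 52 mm, 19 mm above it. Home: underside on seat, body middle over origin, +y along +y.
- station_red: fixed test station: red base plate and head block, two dark forks (y = -25, +25 mm, 42 mm clear between). Origin: under the saddle's centre, 16 mm above the bench. z up; y = valve axis, to the head (from y = 50 mm, 66 mm high), away from the robot. Seat at z = 14 mm, 30 mm wide; 60 degree cheeks widen to 52 mm, 19 mm above it. Home: underside on seat, body middle over origin, +y along +y.
- station_green: fixed test station: green base plate and head block, two dark forks (y = -25, +25 mm, 42 mm clear between). Origin: under the saddle's centre, 16 mm above the bench. z up; y = valve axis, to the head (from y = 50 mm, 66 mm high), away from the robot. Seat at z = 14 mm, 30 mm wide; 60 degree cheeks widen to 52 mm, 19 mm above it. Home: underside on seat, body middle over origin, +y along +y.
- station_orange: fixed test station: orange base plate and head block, two dark forks (y = -25, +25 mm, 42 mm clear between). Origin: under the saddle's centre, 16 mm above the bench. z up; y = valve axis, to the head (from y = 50 mm, 66 mm high), away from the robot. Seat at z = 14 mm, 30 mm wide; 60 degree cheeks widen to 52 mm, 19 mm above it. Home: underside on seat, body middle over origin, +y along +y.
- spare_cradle: the same saddle with white forks on a short black base plate, no head; same origin, axes and heights; empty at the start, free to use on the way. All five saddles stand in a row on an aluminium bed plate, parallel, about 120 mm apart, in an order that changes; a mixed-up valve starts in each of the four stations.
- gauge: bystander: dial pressure gauge lying face up in front of the bed plate, 88 x 63 x 24 mm, black rim and white dial. Origin: its middle, at the underside. Not to be disturbed.

How it is judged:
By the outcome, as a careful person would: the job done as asked, in the order asked, and still so for the second after the job is handed in, with the robot touching nothing.
It also fails if it takes over 144 s, if anything falls off the work surface, if the arm or the gripper's body presses on something with over 40 N, if the wrist force passes 120 N, or if a joint passes its speed limit or range.

## Working session

There is one attempt and no reset: what is moved stays moved. The work goes in short steps, Python scripts to look and compute and a tool call to move; the robot and the scene stay as the last step left them, time stands still between calls to the robot, and variables do not carry over. Pictures are saved under pics/ and viewed, and the job is handed in when it is done.

Besides the shell and the picture viewer there is one more tool, called after "Emit:" by a JSON object that holds its "api" and its "payload", one argument or row to a line. servo_tool: Moves the arm, as the interface text tells. Its arguments: {"type":"object","properties":{"commands":{"type":"array","items":{"type":"number"}}},"required":["commands"]}

```bash
ls; mkdir -p pics
python3 - <<'E'
from cell import r
import cv2
o=r.get_obs()
for k,v in o.items(): print(k,v)
for n in("scene","top"):
    cv2.imwrite(f"pics/{n}0.png",r.camera(n)[:,:,::-1]); print(n,r.camera_model(n))
E
```

```text
pics
clock 0.0
joint_pos [-7.21341610e+01  1.83498663e+01  8.97066381e+01 -1.81353619e-03
  7.20432026e+01 -1.14494203e+00]
joint_velocities [ 0.03361939 -0.0083411   0.00199593  0.02133496  0.01268155  0.02773599]
tau [ 8.51757650e-04 -4.12456870e+01 -2.31975693e+01  7.29713473e-02
  4.58960503e-02 -1.33283406e-04]
position [ 187.14878634 -543.15506368  213.13649854]
tcp_rot [-1.79900279e+02 -2.68433222e-04  1.90113414e+01]
contact_force [ 0.62660532 -0.82612517  0.07923624]
wrist_torque [ 0.02944722  0.02636079 -0.0063714 ]
width 91.35429855556929
scene {'intrinsics': array([[482.18691734,   0.        , 310.40570679],
       [  0.        , 482.18691734, 245.63551542],
       [  0.        ,   0.        ,   1.        ]]), 'k1': -0.113218947792432, 'rvec': array([ 0.89182824, -2.40161758,  1.22642539]), 'tvec': array([347.56033295, 234.66689605, 681.24073535])}
top {'intrinsics': array([[549.14450434,   0.        , 301.69539783],
       [  0.        , 549.14450434, 243.73174894],
       [  0.        ,   0.        ,   1.        ]]), 'k1': 0.03925700221286737, 'rvec': array([ 2.10528272, -2.17183325,  0.13523002]), 'tvec': array([ 30.62422148, 457.75315329, 976.84460467])}
```

View pics/scene0.png

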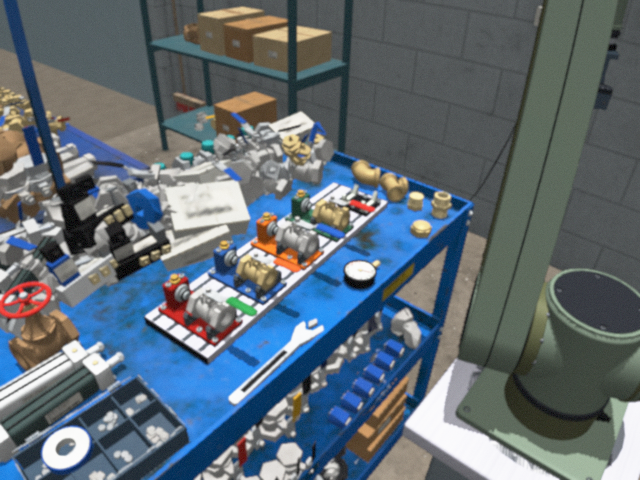

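View pics/top0.png

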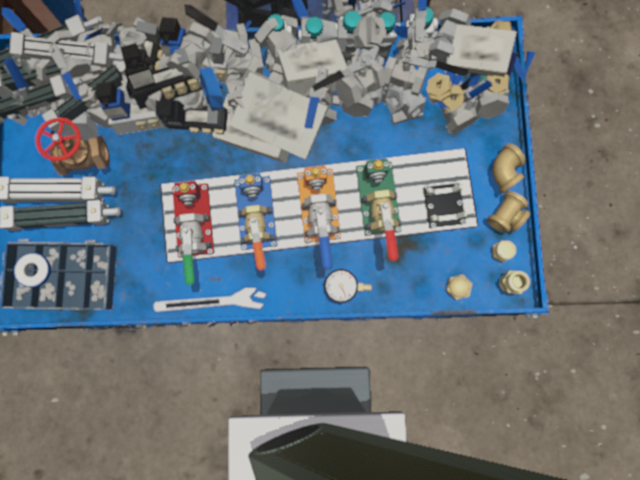

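Run:
```python
import cv2
im=cv2.imread("pics/top0.png")
cv2.imwrite("pics/z1.png",cv2.resize(im[140:300,150:310],None,fx=3.7,fy=3.7,interpolation=cv2.INTER_CUBIC))
cv2.imwrite("pics/z2.png",cv2.resize(im[140:310,290:490],None,fx=3.5,fy=3.5,interpolation=cv2.INTER_CUBIC))
```

```text
(no output)
```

View pics/z1.png

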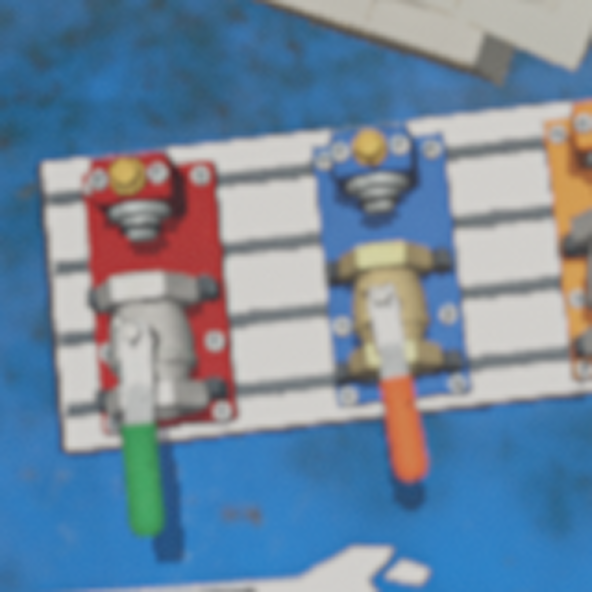

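View pics/z2.png

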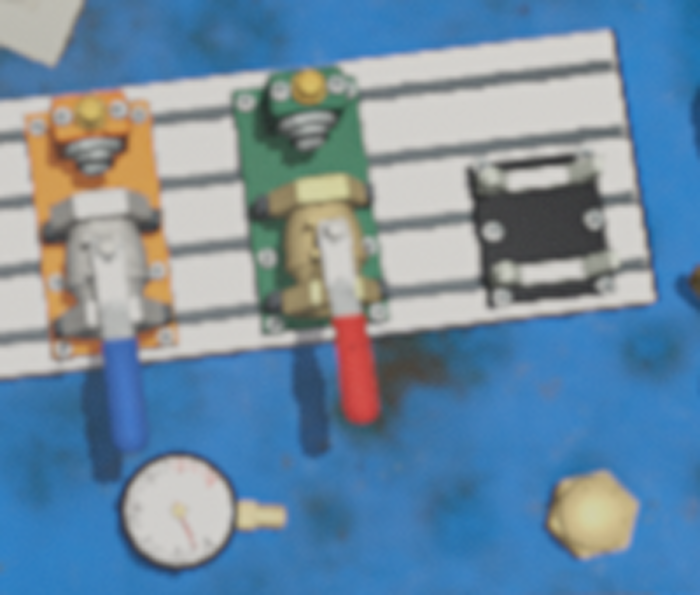

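```bash
cat > h.py <<'E'
import numpy as np, cv2
from cell import r
def cam(n):
    m=r.camera_model(n); K=np.array(m['intrinsics']); D=np.array([m['k1'],0,0,0,0.]); rv=np.array(m['rvec']);t=np.array(m['tvec'])
    return K,D,rv,t
def ray(n,px):
    K,D,rv,t=cam(n); R=cv2.Rodrigues(rv)[0]
    u=cv2.undistortPoints(np.array(px,float).reshape(-1,1,2),K,D).reshape(-1,2)
    d=np.c_[u,np.ones(len(u))]@R
    return -R.T@t,d
def plane(n,px,z):
    c,d=ray(n,px); s=(z-c[2])/d[:,2]; return c+d*s[:,None]
def proj(n,P):
    K,D,rv,t=cam(n); return cv2.projectPoints(np.array(P,float).reshape(-1,1,3),rv,t,K,D)[0].reshape(-1,2)
def tri(p1,p2):
    c1,d1=ray("scene",[p1]);c2,d2=ray("top",[p2]);d1=d1[0]/np.linalg.norm(d1[0]);d2=d2[0]/np.linalg.norm(d2[0])
    s=np.linalg.lstsq(np.c_[d1,-d2],c2-c1,rcond=None)[0]
    a=c1+s[0]*d1;b=c2+s[1]*d2
    return (a+b)/2,np.linalg.norm(a-b)
E
python3 - <<'E'
from h import *
np.set_printoptions(precision=1,suppress=True)
print("cam",ray("top",[[0,0]])[0],ray("scene",[[0,0]])[0])
z1=lambda P:np.array(P,float)/3.7+[150,140]-0.36
z2=lambda P:np.array(P,float)/3.5+[290,140]-0.36
bed=np.vstack([z1([(40,160),(65,452)]),z2([(612,30),(655,303)])])
B=plane("top",bed,16);print(B[:,:2], np.linalg.norm(B[0]-B[2]),np.linalg.norm(B[0]-B[1]))
for e in ((0,2),(1,3)):
    d=B[e[0]]-B[e[1]]; print("dir",np.degrees(np.arctan2(d[1],d[0])))
for z in (20,24,28):
    S={'spare':z2([(492,232),(594,218),(503,297),(607,283)]),'orange':z2([(55,282),(157,270),(62,350),(167,337)]),'green':z2([(266,258),(370,245),(275,325),(378,312)]),
    'blue':z1([(341,325),(448,313),(347,395),(457,384)])}
    for k,v in S.items():
        P=plane("top",v,z)[:,:2]; print(z,k,P[:2].mean(0),P[2:].mean(0),np.linalg.norm(P[0]-P[1]))
    P=plane("top",z1([(215,340),(222,410)]),z)[:,:2];print("redR",P)
P=plane("top",z2([(488,178),(582,165),(500,272),(600,262)]),49)[:,:2];print("fork",P,P.mean(0))
g=plane("top",z2([(178,511)]),24);print("gauge",g)
E
```

```text
cam [ 313.7    1.1 1032.6] [  5.1 543.8 586.7]
[[ 586.8  282.2]
 [ 435.1  268.6]
 [ 634.1 -297.8]
 [ 483.3 -309.9]] 581.8925861896774 152.3334421360698
dir 94.65956360743078
dir 94.76397287315784
20 spare [ 526.8 -252.8] [ 491.4 -256.8] 54.64322139439042
20 orange [507. -19.] [470.3 -22.3] 54.989719025752954
20 green [ 516.5 -132.7] [ 480.1 -135.4] 55.95127231408053
20 blue [497.  100.7] [460.8  97.6] 54.54375154363555
redR [[489.2 191.8]
 [453.3 188.5]]
24 spare [ 525.9 -251.8] [ 490.7 -255.8] 54.42737350818326
24 orange [506.3 -18.9] [469.7 -22.2] 54.77250242848891
24 green [ 515.7 -132.2] [ 479.4 -134.9] 55.73025745530364
24 blue [496.3 100.3] [460.2  97.2] 54.3282965763757
redR [[488.5 191.1]
 [452.8 187.8]]
28 spare [ 525.1 -250.8] [ 490.  -254.8] 54.211525621976115
28 orange [505.5 -18.8] [469.1 -22.1] 54.55528583122488
28 green [ 514.9 -131.7] [ 478.8 -134.3] 55.50924259652675
28 blue [495.6  99.9] [459.6  96.8] 54.112841609115804
redR [[487.8 190.3]
 [452.2 187. ]]
fork [[ 546.6 -218.9]
 [ 551.8 -267.7]
 [ 496.7 -222. ]
 [ 500.2 -273.4]] [ 523.8 -245.5]
gauge [[379.9 -52.3  24. ]]
```

Run:
```python
import cv2,numpy as np
im=cv2.imread("pics/top0.png"); sc=cv2.imread("pics/scene0.png")
a=cv2.resize(im[175:235,415:480],None,fx=9,fy=9,interpolation=cv2.INTER_CUBIC)
cv2.imwrite("pics/z3.png",a)
cv2.imwrite("pics/z4.png",cv2.resize(sc[175:275,245:395],None,fx=5.3,fy=5.3,interpolation=cv2.INTER_CUBIC))
cv2.imwrite("pics/z5.png",cv2.resize(sc[230:355,140:300],None,fx=4.8,fy=4.8,interpolation=cv2.INTER_CUBIC))
```

```text
(no output)
```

View pics/z3.png

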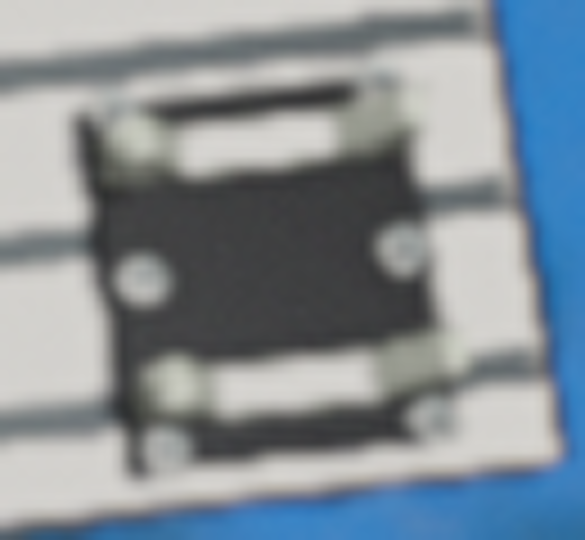

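View pics/z4.png

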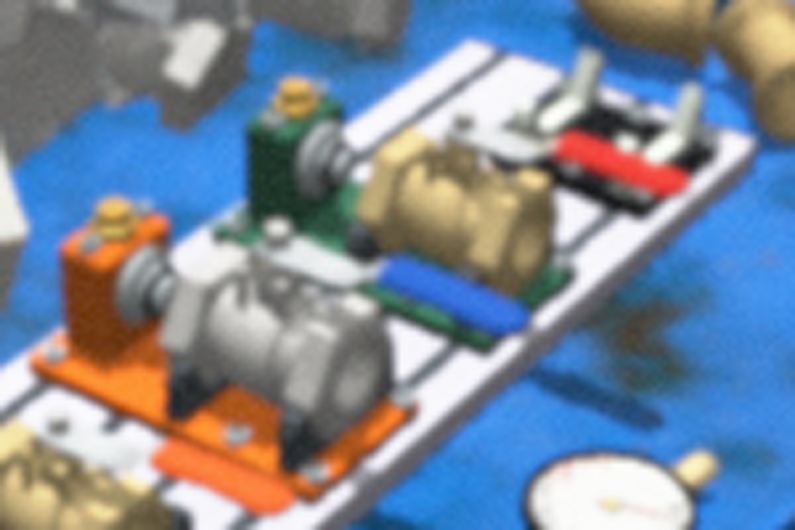

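View pics/z5.png

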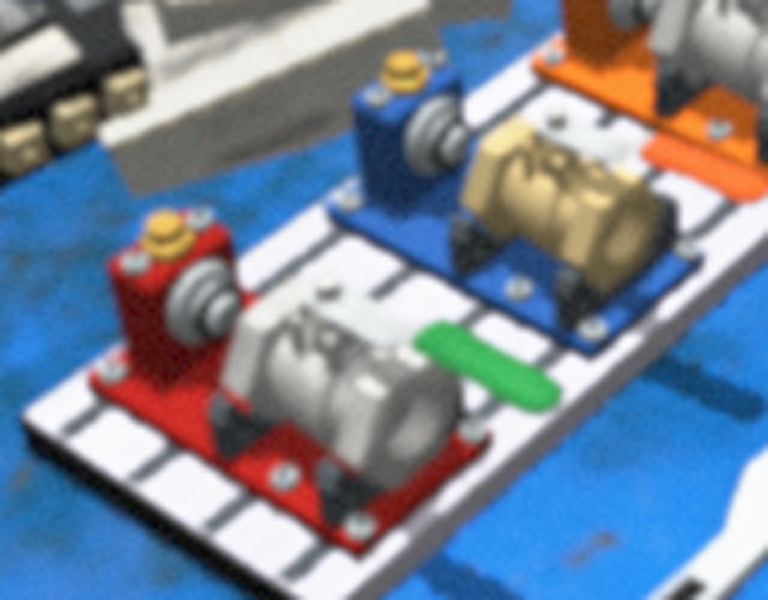

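Run:
```python
import cv2,numpy as np
im=cv2.imread("pics/top0.png")
cs=[(191,228),(257,221),(320,215),(381,208)]
rows=[]
for (u,v) in cs:
    a=cv2.resize(im[v-24:v+36,u-24:u+24],None,fx=6,fy=6,interpolation=cv2.INTER_CUBIC)
    for k in range(0,48,5): cv2.line(a,(k*6,0),(k*6,6),(0,255,255),1)
    for k in range(0,60,5): cv2.line(a,(0,k*6),(6,k*6),(0,255,255),1)
    rows.append(a)
cv2.imwrite("pics/z6.png",np.hstack(rows[:2])); cv2.imwrite("pics/z7.png",np.hstack(rows[2:]))
```

```text
(no output)
```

View pics/z6.png

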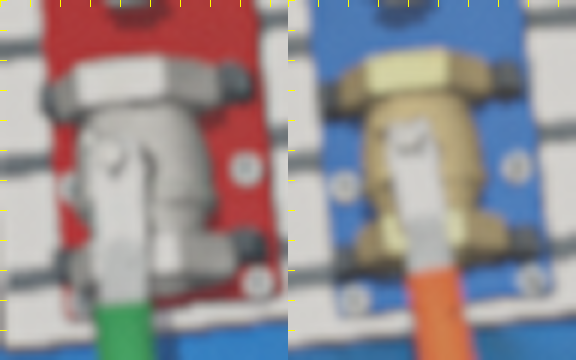

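View pics/z7.png

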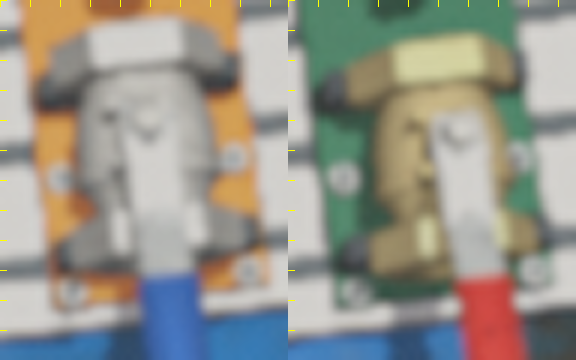

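```bash
cat > m1.py <<'E'
from h import *
np.set_printoptions(precision=1,suppress=True)
im=cv2.imread("pics/top0.png").astype(float)
hsv=cv2.cvtColor(im.astype(np.uint8),cv2.COLOR_BGR2HSV).astype(float)
cs=dict(red=(191,228),blue=(257,221),orange=(320,215),green=(381,208))
scr=dict(red=[(70,187),(246,168),None,(258,282)],blue=[(345-288,186),(516-288,167),(355-288,298),(532-288,278)],
 orange=[(61,178),(234,157),(72,292),(248,271)],green=[(343-288,178),(520-288,157),(358-288,292),(535-288,270)])
def cen(p):
    # saturation-dip weighted centroid within coloured plate
    u,v=p; best=p
    for _ in range(4):
        ui,vi=int(round(best[0])),int(round(best[1]))
        yy,xx=np.mgrid[vi-3:vi+4,ui-3:ui+4]
        w=255-hsv[vi-3:vi+4,ui-3:ui+4,1]; w=w-np.percentile(w,40); w[w<0]=0
        w*=np.exp(-((xx-best[0])**2+(yy-best[1])**2)/8)
        best=((xx*w).sum()/w.sum(),(yy*w).sum()/w.sum())
    return best
ang=np.radians(4.7); ax=np.array([np.cos(ang),np.sin(ang)]); rw=np.array([-np.sin(ang),np.cos(ang)])
O={}
for k,l in scr.items():
    raw=[(p[0]/6+cs[k][0]-24-.42,p[1]/6+cs[k][1]-24-.42) if p else None for p in l]
    Pc=[plane("top",[p],24)[0,:2] if p else None for p in raw]
    m=(Pc[0]+Pc[1])/2; f=Pc[3]-27*(-rw)+36.5*ax  # from front right
    est=[m,f]
    if Pc[2] is not None: est.append((Pc[2]+Pc[3])/2+36.5*ax)
    O[k]=np.mean(est[:1]+est[2:],0) if k!='red' else np.mean([Pc[1]+27*rw,Pc[3]+27*rw+36.5*ax],0)
    print(k,est,O[k],"axis/row",O[k]@ax,O[k]@rw)
sp=[np.array(p)/9+[415,175]-.44 for p in [(145,280),(403,249),(170,446),(433,416)]]
P=plane("top",sp,24)[:,:2]; print("spare screws",P[:2].mean(0),P[2:].mean(0)+36.5*ax)
sp2=[np.array(p)/9+[415,175]-.44 for p in [(257,145),(298,386)]]
Q=plane("top",sp2,30)[:,:2]; print("seats",Q,Q.mean(0)); S=(P[:2].mean(0)+Q.mean(0))/2
print("spare",S,S@ax,S@rw)
hx=dict(green=('red',(121,61),74,33),orange=('blue',(121,52),70,30.5),blue=('orange',(136,24),74,35),red=('green',(147,41),74,33))
for k,(st,p,z,h) in hx.items():
    q=plane("top",[(p[0]/6+cs[st][0]-24-.42,p[1]/6+cs[st][1]-24-.42)],z)[0,:2]-h*ax
    print("valve",k,q,"rel station (row,axis)",(q-O[st])@rw,(q-O[st])@ax)
E
python3 m1.py
```

```text
red [array([486.3, 218.8]), array([486.7, 217.8])] [486.5 218. ] axis/row 502.6896622712356 177.45499150471446
blue [array([496. , 100.2]), array([497.2,  99.2]), array([497.2,  99.8])] [496.6 100. ] axis/row 503.1342978536193 58.96012553471468
orange [array([506.3, -19.4]), array([506.8, -19.4]), array([506.6, -19. ])] [506.5 -19.2] axis/row 503.1822846254381 -60.62319987252221
green [array([ 515.7, -132.2]), array([ 516.6, -132.5]), array([ 516.2, -132. ])] [ 516.  -132.1] axis/row 503.42838728161644 -173.94647902214814
spare screws [ 525.9 -252.2] [ 527.2 -252.6]
seats [[ 549.9 -248.9]
 [ 499.1 -254. ]] [ 524.5 -251.4]
spare [ 525.2 -251.8] 502.7848645444824 -294.0340882485368
valve green [480.3 216.2] rel station (row,axis) -1.301832236271234 -6.270974398346963
valve orange [495.2  98.9] rel station (row,axis) -0.9568979169409463 -1.4478574648781353
valve blue [505.4 -19.3] rel station (row,axis) -0.019560985120072476 -1.1091428594115187
valve red [ 511.  -131.2] rel station (row,axis) 1.2983558373724464 -4.873577291670369
```

```bash
cat >> m1.py <<'E'
print('---')
pv=dict(green=('red',(110,155),(330,290),'z5'),orange=('blue',(117,138),(557,120),'z5'),blue=('orange',(148,125),(278,230),'z4'),red=('green',(172,138),(463,122),'z4'))
for k,(st,p,s,w) in pv.items():
    pt=(p[0]/6+cs[st][0]-24-.42,p[1]/6+cs[st][1]-24-.42)
    ps=np.array(s)/4.8+[140,230]-.4 if w=='z5' else np.array(s)/5.3+[245,175]-.4
    X,e=tri(ps,pt); q=X[:2]
    print(k,X,e,"row,axis",(q-O[st])@rw,(q-O[st])@ax)
    for z in (96,100,104):
        q=plane("top",[pt],z)[0,:2]; print("   ",z,(q-O[st])@rw,(q-O[st])@ax)
E
python3 m1.py | sed -n '/---/,$p'
```

```text
---
green [481.  217.4  92.4] 1.7393059303392155 row,axis -0.23428607695251427 -5.468140399774134
    96 -0.46858999587615596 -5.466853981279856
    100 -1.3294855811622723 -6.254878784489395
    104 -2.1903811664483936 -7.042903587698876
orange [495.7 100.8  87.2] 1.3646658006984156 row,axis 0.8935340091732428 -0.8341590768955223
    96 0.4849090442399634 -2.0252120583643225
    100 0.12599200342713174 -2.829833809324972
    104 -0.23292503738567627 -3.634455560285563
blue [504.8 -18.   99.8] 1.311158615997281 row,axis 1.2923139849819352 -1.5617959371557997
    96 0.8173122106994785 -1.373190852453545
    100 0.9676746341048453 -2.1808020954964533
    104 1.1180370575102085 -2.988413338539362
red [ 511.4 -131.6   91. ] 1.4378410545241302 row,axis 0.8579137039802813 -4.565898257154012
    96 1.3154770238347526 -6.194504109906328
    100 1.9476765072808517 -6.98257621010725
    104 2.5798759907269795 -7.77064831030817
```

Emit:
{"api": "servo_tool", "payload": {
  "commands": [3.16,-2.02,0,0,0,0,0,3.16,-2.02,0,0,0,0,0,3.16,-2.02,0,0,0,0,0,3.16,-2.02,0,0,0,0,0,3.16,-2.02,0,0,0,0,0,3.16,-2.02,0,0,0,0,0,3.16,-2.02,0,0,0,0,0,3.16,-2.02,0,0,0,0,0,3.16,-2.02,0,0,0,0,0,3.16,-2.02,0,0,0,0,0,3.16,-2.02,0,0,0,0,0,3.16,-2.02,0,0,0,0,0,3.16,-2.02,0,0,0,7.15,0,3.1,-2.0,0,0,0,7.15,0,0,0,0,0,0,0,0,0,0,0,0,0,0,0]
}}

```text
clock: 2.1
position: [515.7, -135.8, 213.5]
tcp_rot: [180.0, 0.1, 4.8]
contact_force: [-0.5, -0.6, 0.2]
width: 91.4
```

```bash
cat > g.py <<'E'
import sys
from h import *
from scipy.spatial.transform import Rotation as Ro
O=dict(red=(486.5,218.0),blue=(496.6,100.0),orange=(506.5,-19.2),green=(516.0,-132.1),spare=(525.2,-251.8))
ang=np.radians(4.7); ax=np.array([np.cos(ang),np.sin(ang)]); rw=np.array([-np.sin(ang),np.cos(ang)])
def delta(st,row,axis,z):
    o=r.get_obs(); R=Ro.from_euler('xyz',o['tcp_rot'],degrees=True)
    T=np.r_[np.array(O[st])+row*rw+axis*ax,z]
    Rt=Ro.from_euler('xyz',[180,0,4.7],degrees=True)
    np.set_printoptions(precision=2,suppress=True)
    print("t",round(o['clock'],2),"pos",o['position'],o['tcp_rot'],"w",round(o['width'],1),"F",o['contact_force'],"M",o['wrist_torque'])
    print("target",T,"shift cm",R.inv().apply(T-o['position'])/10,"turn",(R.inv()*Rt).as_rotvec(degrees=True))
if __name__=="__main__": delta(sys.argv[1],*map(float,sys.argv[2:5]))
E
python3 g.py green 0.5 -2.5 43
python3 - <<'E'
from h import *
for n in("scene","top"): cv2.imwrite(f"pics/{n}1.png",r.camera(n)[:,:,::-1])
E
```

```text
t 2.1 pos [ 515.73 -135.76  213.5 ] [180.     0.09   4.77] w 91.4 F [-0.48 -0.57  0.17] M [ 0.03 -0.02  0.06]
target [ 513.47 -131.81   43.  ] shift cm [-0.17 -0.41 17.05] turn [0.   0.09 0.07]
```

View pics/scene1.png

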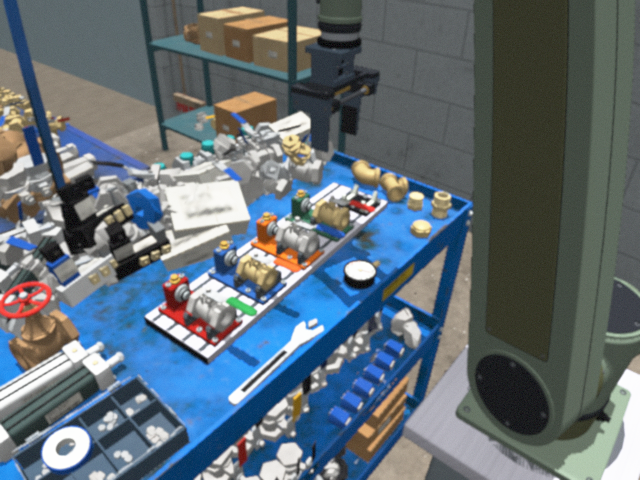

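View pics/top1.png

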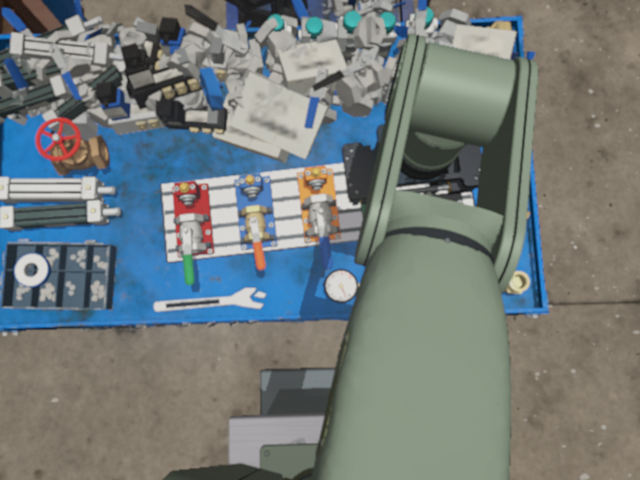

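Emit:
{"api": "servo_tool", "payload": {
  "commands": [-0.17,-0.41,2.5,0,0,0,0,0,0,3,0,0,0,0,0,0,3,0,0,0,0,0,0,3,0,0,0,0,0,0,2.5,0,0,0,0,0,0,1,0,0,0,0,0,0,0,0,0,0,0,0,0,0,0,0,0,0]
}}

```text
clock: 3.2
position: [515.1, -132.1, 65.0]
tcp_rot: [180.0, -0.1, 4.7]
contact_force: [-0.2, 0.4, -0.6]
width: 91.5
```

```bash
python3 g.py green 0.5 -2.5 43
python3 - <<'E'
from h import *
im=r.camera("scene")[:,:,::-1]
o=r.get_obs();p=o['position'];R=np.array([[np.cos(.082),np.sin(.082)],[np.sin(.082),-np.cos(.082)]])
print(proj("scene",[p,[*(p[:2]+R[:,1]*45.5),p[2]],[*(p[:2]-R[:,1]*45.5),p[2]]]))
cv2.imwrite("pics/s2.png",cv2.resize(im[160:300,245:395],None,fx=5.3,fy=4.2 and 5.3,interpolation=cv2.INTER_CUBIC)[:600])
E
```

```text
t 3.2 pos [ 515.08 -132.11   65.02] [179.95  -0.12   4.7 ] w 91.5 F [-0.17  0.35 -0.64] M [0.08 0.02 0.01]
target [ 513.47 -131.81   43.  ] shift cm [-0.16 -0.05  2.2 ] turn [ 0.05 -0.12 -0.  ]
[[330.48725449 207.84977438]
 [342.38573718 198.82975892]
 [317.82443861 217.45464422]]
```

View pics/s2.png

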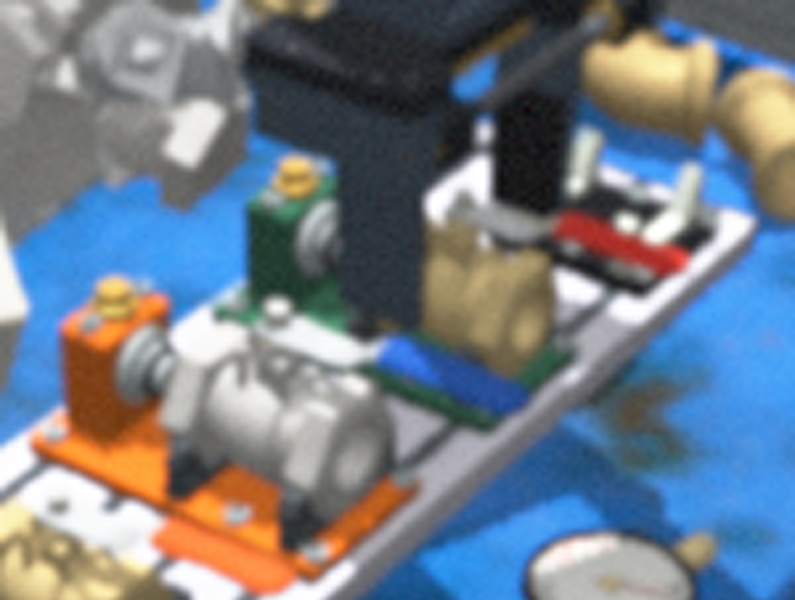

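Emit:
{"api": "servo_tool", "payload": {
  "commands": [-0.16,-0.05,0.7,0,0,0,0,0,0,0.7,0,0,0,0,0,0,0.7,0,0,0,0,0,0,0,0,0,0,0,0,0,0,0,0,0,0.4,0,0,0,0,0,0,0.4,0,0,0,0,0,0,1,0,0,0,0,0,0,1,0,0,0,0,0,0,1,0,0,0,0,0,0,1,0,0,0,0,0,0,1]
}}

```text
clock: 4.62
position: [512.8, -131.6, 43.1]
tcp_rot: [180.0, -0.0, 4.7]
contact_force: [0.7, -1.3, 0.7]
width: 40.3
```

```bash
python3 g.py green 0.5 -2.5 43
```

```text
t 4.62 pos [ 512.81 -131.6    43.05] [179.97  -0.01   4.71] w 40.3 F [ 0.69 -1.29  0.71] M [-0.31  0.07  0.01]
target [ 513.47 -131.81   43.  ] shift cm [0.06 0.03 0.01] turn [ 0.03 -0.01  0.01]
```

Emit:
{"api": "servo_tool", "payload": {
  "commands": [0,0,-0.5,0,0,0,1,0,0,-0.5,0,0,0,1,0,0,-1,0,0,0,1,0,0,-1.5,0,0,0,1,0,0,-2,0,0,0,1,0,0,-1.5,0,0,0,1,0,1,0,0,0,0,1,0,2,0,0,0,0,1,0,2,0,0,0,0,1,0,2,0,0,0,0,1,0,2,0,0,0,0,1,0,2,0,0,0,0,1,0,1,0,0,0,0,1,0,0,0,0,0,0,1,0,0,0,0,0,0,1]
}}

```text
clock: 6.5
position: [522.4, -250.3, 112.9]
tcp_rot: [-180.0, 0.0, 4.7]
contact_force: [0.5, -0.0, -4.0]
width: 40.0
```

```bash
python3 g.py spare 0.4 1 44
python3 - <<'E'
from h import *
im=r.camera("scene")[:,:,::-1]
cv2.imwrite("pics/s3.png",cv2.resize(im[130:270,270:420],None,fx=5.3,fy=4.2 and 5.3,interpolation=cv2.INTER_CUBIC)[:600])
E
```

```text
t 6.5 pos [ 522.38 -250.32  112.89] [-179.97    0.02    4.73] w 40.0 F [ 0.53 -0.   -4.03] M [-0.01  0.05 -0.  ]
target [ 526.16 -251.32   44.  ] shift cm [0.37 0.13 6.89] turn [-0.03  0.02  0.03]
```

View pics/s3.png

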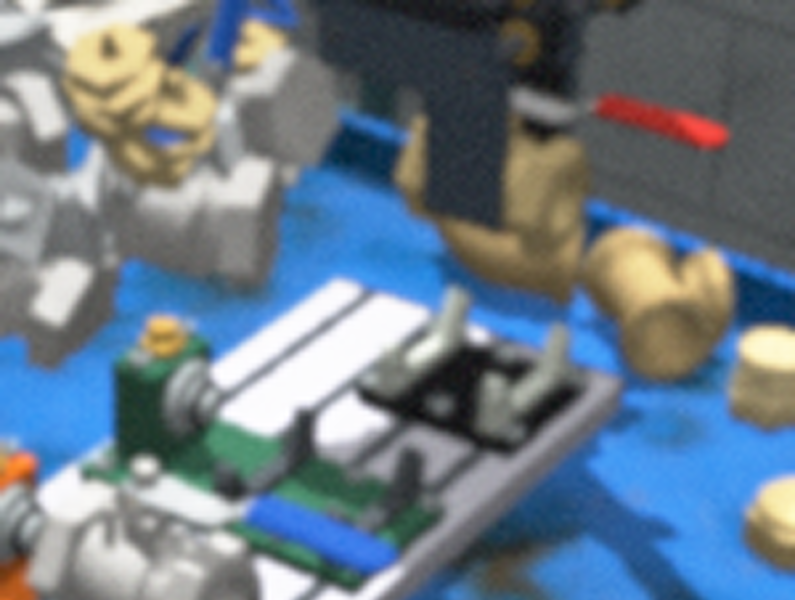

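Run:
```python
from g import *
for c,z in ((np.array(O['green'])-5*ax,98),(np.array([522.4,-250.3])-2*ax,168)):
    P=[[*(c+d*ax),z] for d in (-45,-92)]
    q=proj("scene",P); print(q,(q[1]-q[0])[1]/(q[1]-q[0])[0])
    P[1][2]-=8;q=proj("scene",P); print("pitched 10deg",(q[1]-q[0])[1]/(q[1]-q[0])[0])
```

```text
[[351.90317025 201.51499764]
 [372.67090851 209.13068252]] 0.36670747596183173
pitched 10deg 0.5455099987188484
[[384.22797646 148.79142474]
 [404.76476468 154.95789708]] 0.3002646895878797
pitched 10deg 0.48688946019325335
```

Run:
```python
from g import *
def red(im):
    h=cv2.cvtColor(im,cv2.COLOR_BGR2HSV); m=((h[...,0]<8)|(h[...,0]>172))&(h[...,1]>140)&(h[...,2]>90)
    m[:, :330]=0; m[:100]=0; m[260:]=0
    n,l,s,c=cv2.connectedComponentsWithStats(m.astype(np.uint8)); k=1+s[1:,4].argmax()
    y,x=np.where(l==k); v=cv2.fitLine(np.c_[x,y].astype(np.float32),cv2.DIST_L2,0,.01,.01).ravel(); print(len(x),x.min(),x.max(),c[k],v[1]/v[0])
red(cv2.imread("pics/scene0.png")); 
red(np.ascontiguousarray(r.camera("scene")[:,:,::-1]))
```

```text
136 350 374 [361.11029412 205.29411765] 0.36610755
105 383 406 [394.84761905 152.4952381 ] 0.27883387
```

Emit:
{"api": "servo_tool", "payload": {
  "commands": [0.35,0.12,1,0,0,0,1,0,0,2,0,0,0,1,0,0,2,0,0,0,1,0,0,1,0,0,0,1,0,0,0.4,0,0,0,1,0,0,0.3,0,0,0,1,0,0,0.2,0,0,0,1,0,0,0.05,0,0,0,1,0,0,0,0,0,0,1]
}}

```text
clock: 7.72
position: [526.3, -251.9, 43.7]
tcp_rot: [180.0, -0.0, 4.7]
contact_force: [0.2, 0.1, -3.8]
width: 40.3
```

```bash
python3 g.py spare 0.4 1 43
```

```text
t 7.72 pos [ 526.33 -251.92   43.74] [179.98  -0.03   4.71] w 40.3 F [ 0.18  0.13 -3.76] M [-0.02  0.02 -0.02]
target [ 526.16 -251.32   43.  ] shift cm [-0.01 -0.06  0.07] turn [ 0.02 -0.03  0.01]
```

Emit:
{"api": "servo_tool", "payload": {
  "commands": [0,-0.03,0.05,0,0,0,1,0,0,0.05,0,0,0,1,0,0,0,0,0,0,1,0,0,0,0,0,0,1]
}}

```text
clock: 8.22
position: [526.3, -251.6, 43.0]
tcp_rot: [180.0, -0.0, 4.7]
contact_force: [-1.7, 0.9, 3.2]
width: 39.6
```

```bash
python3 g.py spare 0.4 1 43
```

```text
t 8.22 pos [ 526.32 -251.63   43.05] [179.97  -0.04   4.71] w 39.6 F [-1.66  0.92  3.19] M [ 0.2   0.22 -0.01]
target [ 526.16 -251.32   43.  ] shift cm [-0.01 -0.03  0.  ] turn [ 0.03 -0.04  0.01]
```

Emit:
{"api": "servo_tool", "payload": {
  "commands": [0,0,0,0,0,0,0,0,0,0,0,0,0,0,0,0,0,0,0,0,0,0,0,0,0,0,0,0,0,0,-2,0,0,0,0,0,0,-3,0,0,0,0,0,0,-4,0,0,0,0,0,-2,-3,0,0,0,0,0,-5,0,0,0,0,0,0,-5,0,0,0,0,0,0,-5,0,0,0,0,0,0,-5,0,0,0,0,0,0,-5,0,0,0,0,0,0,-5,0,0,0,0,0,0,-5,0,0,0,0,0,0,-5,0,0,0,0,0,0,-4,0,0,0,0,0,0,-1,0,0,0,0,0,0,0,0,0,0,0,0]
}}

```text
clock: 10.6
position: [487.4, 216.8, 162.2]
tcp_rot: [180.0, 0.0, 4.8]
contact_force: [0.3, 0.3, -0.1]
width: 91.2
```

```bash
python3 g.py red 0.5 -2.8 43
python3 - <<'E'
from h import *
im=r.camera("top")[:,:,::-1]
cv2.imwrite("pics/t4.png",cv2.resize(im[150:280,350:490],None,fx=4.5,fy=4.5,interpolation=cv2.INTER_CUBIC))
im=r.camera("scene")[:,:,::-1]
cv2.imwrite("pics/s4.png",cv2.resize(im[160:290,260:400],None,fx=4.5,fy=4.5,interpolation=cv2.INTER_CUBIC))
E
```

```text
t 10.6 pos [487.4  216.81 162.24] [179.96   0.02   4.77] w 91.2 F [ 0.25  0.29 -0.08] M [0.05 0.01 0.01]
target [483.67 218.27  43.  ] shift cm [-0.36 -0.19 11.92] turn [0.04 0.02 0.07]
```

View pics/t4.png

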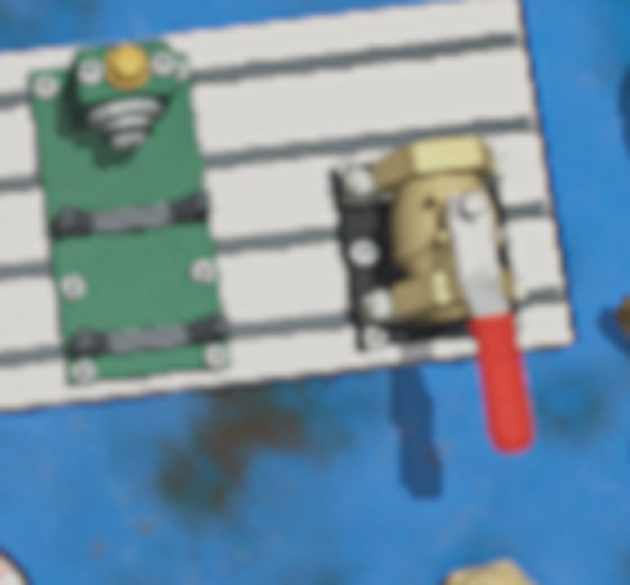

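View pics/s4.png

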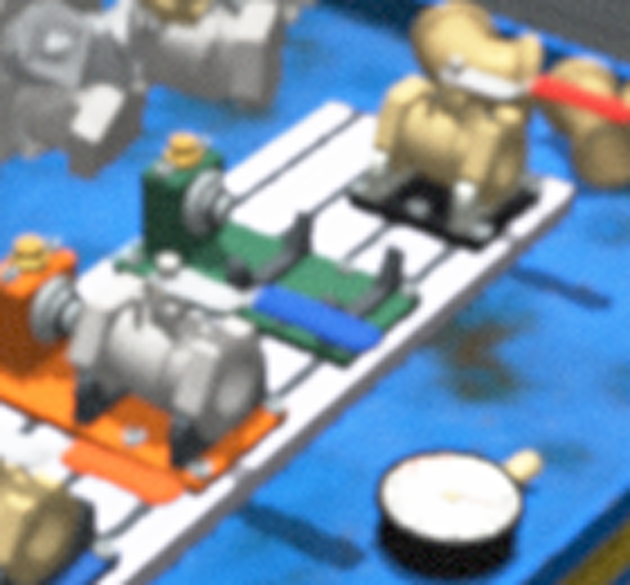

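Run:
```python
from g import *
f=lambda p:np.array(p)/4.5+[350,150]-.4
Q=plane("top",[f((133,216)),f((147,341))],30)[:,:2]; print(Q,Q.mean(0)); d=Q.mean(0)-O['green'];print("green origin corr row,axis",d@rw,d@ax)
S=plane("top",[f((75,286)),f((204,269)),f((84,372)),f((217,355))],24)[:,:2];print(S[:2].mean(0),S[2:].mean(0)+36.5*ax)
q=plane("top",[f((451,140))],74)[0,:2]-33*ax-O['spare'];print("red in spare",q@rw,q@ax)
```

```text
[[ 540.93269439 -130.22486752]
 [ 488.3370121  -133.36560914]] [ 514.63485325 -131.79523833]
green origin corr row,axis 0.41559496170417587 -1.3355845776201696
[ 516.16906085 -132.40194108] [ 516.30174475 -132.12821749]
red in spare -1.7402541052484255 -1.0676929394650458
```

Emit:
{"api": "servo_tool", "payload": {
  "commands": [-0.36,-0.19,2,0,0,0,0,0,0,3,0,0,0,0,0,0,3,0,0,0,0,0,0,2.5,0,0,0,0,0,0,1,0,0,0,0,0,0,0,0,0,0,0,0,0,0,0,0,0,0]
}}

```text
clock: 11.58
position: [484.7, 218.5, 48.4]
tcp_rot: [-180.0, -0.1, 4.7]
contact_force: [-0.7, -0.8, 0.0]
width: 91.3
```

```bash
python3 g.py red 0.5 -2.8 43
```

```text
t 11.57 pos [484.7  218.5   48.44] [-179.97   -0.12    4.68] w 91.3 F [-0.67 -0.82  0.01] M [0.03 0.01 0.02]
target [483.67 218.27  43.  ] shift cm [-0.11  0.02  0.54] turn [-0.03 -0.12 -0.02]
```

Emit:
{"api": "servo_tool", "payload": {
  "commands": [-0.1,0.02,0.3,0,0,0,0,0,0,0.24,0,0,0,0,0,0,0,0,0,0,0,0,0,0,0,0,0,0.4,0,0,0,0,0,0,0.4,0,0,0,0,0,0,1,0,0,0,0,0,0,1,0,0,0,0,0,0,1,0,0,0,0,0,0,1,0,0,0,0,0,0,1]
}}

```text
clock: 12.82
position: [482.8, 217.8, 42.1]
tcp_rot: [180.0, 0.0, 4.7]
contact_force: [0.4, -2.2, 1.7]
width: 40.3
```

```bash
python3 g.py red 0.5 -2.8 43
```

```text
t 12.82 pos [482.8  217.8   42.09] [179.96   0.01   4.73] w 40.3 F [ 0.35 -2.19  1.69] M [-0.5  -0.02 -0.02]
target [483.67 218.27  43.  ] shift cm [ 0.09 -0.04 -0.09] turn [0.04 0.01 0.03]
```

Emit:
{"api": "servo_tool", "payload": {
  "commands": [0,0,-0.5,0,0,0,1,0,0,-0.5,0,0,0,1,0,0,-1.5,0,0,0,1,0,0,-2.5,0,0,0,1,0,0,-3,0,0,0,1,0,0,-2,0,0,0,1,0,1,-0.5,0,0,0,1,0.1,2.5,0,0,0,0,1,0.1,4,0,0,0,0,1,0.1,5,0,0,0,0,1,0.1,5,0,0,0,0,1,0.1,5,0,0,0,0,1,0.04,5,0,0,0,0,1,0,4,0,0,0,0,1,0,2.5,0,0,0,0,1,0,1.14,0,0,0,0,1,0,0,0,0,0,0,1,0,0,0,0,0,0,1]
}}

```text
clock: 15.08
position: [516.7, -130.6, 146.9]
tcp_rot: [-180.0, 0.0, 4.8]
contact_force: [-0.4, 0.6, -2.6]
width: 40.6
```

```bash
python3 g.py green 0.5 1.7 43
python3 - <<'E'
from h import *
im=r.camera("scene")[:,:,::-1]
cv2.imwrite("pics/s5.png",cv2.resize(im[130:270,250:400],None,fx=4.2,fy=4.2,interpolation=cv2.INTER_CUBIC)[:600])
E
```

```text
t 15.07 pos [ 516.74 -130.64  146.9 ] [-179.96    0.03    4.75] w 40.6 F [-0.39  0.56 -2.64] M [ 0.01 -0.04 -0.04]
target [ 517.65 -131.46   43.  ] shift cm [ 0.09  0.1  10.39] turn [-0.04  0.03  0.05]
```

View pics/s5.png

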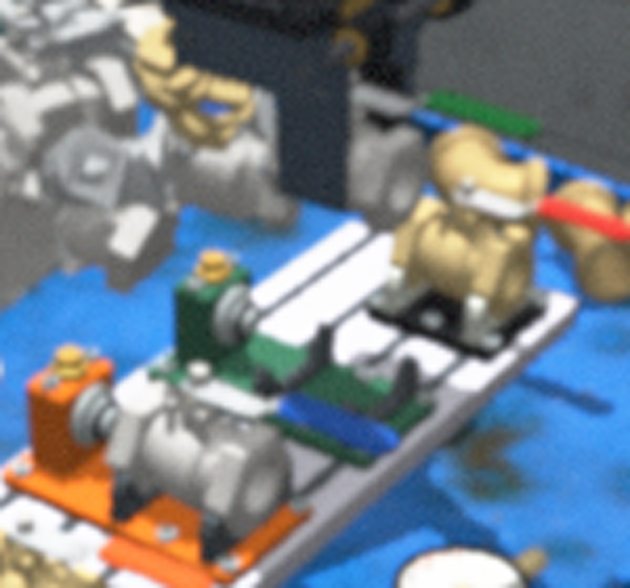

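Emit:
{"api": "servo_tool", "payload": {
  "commands": [0.09,0.1,2,0,0,0,1,0,0,3,0,0,0,1,0,0,2.5,0,0,0,1,0,0,1.3,0,0,0,1,0,0,0.6,0,0,0,1,0,0,0.4,0,0,0,1,0,0,0.3,0,0,0,1,0,0,0.2,0,0,0,1,0,0,0,0,0,0,1,0,0,0,0,0,0,1]
}}

```text
clock: 16.38
position: [518.2, -132.6, 44.3]
tcp_rot: [180.0, -0.0, 4.7]
contact_force: [-0.3, 0.4, -3.6]
width: 40.2
```

```bash
python3 g.py green 0.5 1.7 42
```

```text
t 16.38 pos [ 518.18 -132.55   44.26] [179.99  -0.03   4.7 ] w 40.2 F [-0.27  0.35 -3.59] M [ 0.01  0.01 -0.03]
target [ 517.65 -131.46   42.  ] shift cm [-0.04 -0.11  0.23] turn [ 0.01 -0.03  0.  ]
```

Emit:
{"api": "servo_tool", "payload": {
  "commands": [-0.03,-0.06,0.05,0,0,0,1,0,0,0.08,0,0,0,1,0,0,0.08,0,0,0,1,0,0,0.05,0,0,0,1,0,0,0,0,0,0,1,0,0,0,0,0,0,1]
}}

```text
clock: 17.12
position: [517.8, -131.9, 42.0]
tcp_rot: [180.0, -0.0, 4.7]
contact_force: [-2.1, 0.7, 5.7]
width: 40.4
```

```bash
python3 g.py green 0.5 1.7 42
```

```text
t 17.12 pos [ 517.76 -131.92   42.03] [179.99  -0.02   4.71] w 40.4 F [-2.14  0.68  5.69] M [0.15 0.42 0.03]
target [ 517.65 -131.46   42.  ] shift cm [-0.01 -0.05  0.  ] turn [ 0.01 -0.02  0.01]
```

Emit:
{"api": "servo_tool", "payload": {
  "commands": [0,0,0,0,0,0,0,0,0,0,0,0,0,0,0,0,0,0,0,0,0,0,0,0,0,0,0,0,0,0,-2,0,0,0,0,0,0,-3,0,0,0,0,0,0,-3,0,0,0,0,0,1,-2,0,0,0,0,0,3,-0.5,0,0,0,0,0,4,0,0,0,0,0,0,3,0,0,0,0,0,-0.17,0.98,0,0,0,0,0,0,0,0,0,0,0,0,0,0,0,0,0,0,0]
}}

```text
clock: 18.88
position: [525.6, -250.3, 146.4]
tcp_rot: [-180.0, 0.0, 4.8]
contact_force: [0.3, -0.6, -0.3]
width: 91.0
```

```bash
python3 g.py spare 0.1 0 43
python3 - <<'E'
from h import *
im=r.camera("scene")[:,:,::-1]
cv2.imwrite("pics/s6.png",cv2.resize(im[130:270,250:400],None,fx=4.2,fy=4.2,interpolation=cv2.INTER_CUBIC)[:600])
E
```

```text
t 18.88 pos [ 525.62 -250.34  146.39] [-179.96    0.02    4.75] w 91.0 F [ 0.26 -0.61 -0.32] M [ 0.05  0.04 -0.03]
target [ 525.19 -251.7    43.  ] shift cm [-0.05  0.14 10.34] turn [-0.04  0.02  0.05]
```

View pics/s6.png

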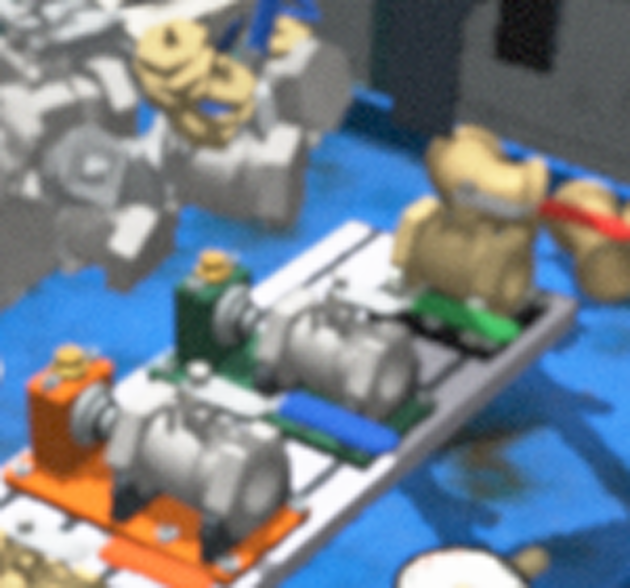

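Emit:
{"api": "servo_tool", "payload": {
  "commands": [-0.05,0.1,2,0,0,0,0,0,0,3,0,0,0,0,0,0,2.5,0,0,0,0,0,0,1.5,0,0,0,0,0,0,0.9,0,0,0,0,0,0,0.35,0,0,0,0,0,0,0,0,0,0,0.3,0,0,0,0,0,0,0.4,0,0,0,0,0,0,0.45,0,0,0,0,0,0,1,0,0,0,0,0,0,1,0,0,0,0,0,0,1,0,0,0,0,0,0,1,0,0,0,0,0,0,1]
}}

```text
clock: 20.68
position: [525.4, -252.2, 44.1]
tcp_rot: [-180.0, 0.0, 4.7]
contact_force: [0.2, 2.8, 1.9]
width: 40.2
```

```bash
python3 g.py spare 0.1 0 43
```

```text
t 20.68 pos [ 525.37 -252.15   44.06] [-179.97    0.      4.7 ] w 40.2 F [0.17 2.82 1.91] M [ 0.5   0.02 -0.05]
target [ 525.19 -251.7    43.  ] shift cm [-0.01 -0.05  0.11] turn [-0.03  0.   -0.  ]
```

Emit:
{"api": "servo_tool", "payload": {
  "commands": [0,0,-0.5,0,0,0,1,0,0,-0.5,0,0,0,1,0,0,-1.5,0,0,0,1,0,0,-2.5,0,0,0,1,0,0,-3,0,0,0,1,0,-1,-2,0,0,0,1,0,-2.5,0,0,0,0,1,0,-4,0,0,0,0,1,0,-5,0,0,0,0,1,0,-5,0,0,0,0,1,0,-5,0,0,0,0,1,0,-5,0,0,0,0,1,0,-5,0,0,0,0,1,0,-5,0,0,0,0,1,0,-4.5,0,0,0,0,1,0,-3,0,0,0,0,1,0,-1.5,0,0,0,0,1,0.05,-0.7,0,0,0,0,1,0,0,0,0,0,0,1,0,0,0,0,0,0,1]
}}

```text
clock: 23.18
position: [487.3, 217.0, 143.9]
tcp_rot: [180.0, 0.0, 4.6]
contact_force: [-0.3, -0.8, -4.2]
width: 40.1
```

```bash
python3 g.py red 0.2 0.6 44
python3 - <<'E'
from h import *
im=r.camera("scene")[:,:,::-1]
cv2.imwrite("pics/s7.png",cv2.resize(im[200:360,120:290],None,fx=3.5,fy=3.5,interpolation=cv2.INTER_CUBIC))
im=r.camera("top")[:,:,::-1]
cv2.imwrite("pics/t7.png",im)
cv2.imwrite("pics/t7z.png",cv2.resize(im[150:290,300:480],None,fx=4,fy=4,interpolation=cv2.INTER_CUBIC))
E
```

```text
t 23.18 pos [487.25 216.96 143.93] [179.97   0.01   4.65] w 40.1 F [-0.26 -0.77 -4.16] M [ 0.02 -0.04  0.  ]
target [487.08 218.25  44.  ] shift cm [-0.   -0.14  9.99] turn [ 0.03  0.01 -0.05]
```

View pics/s7.png

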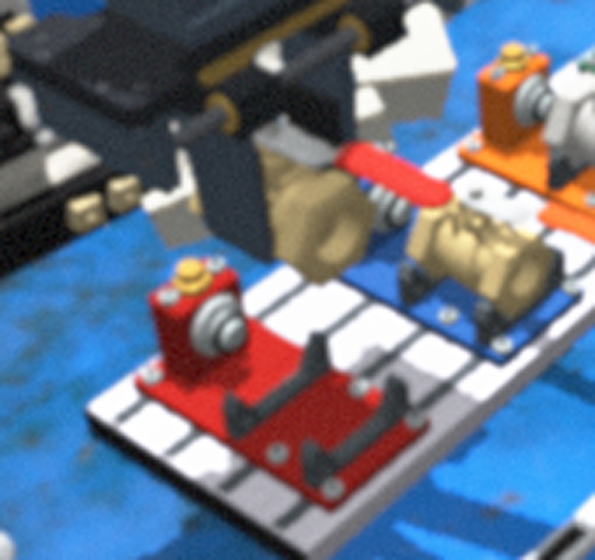

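View pics/t7z.png

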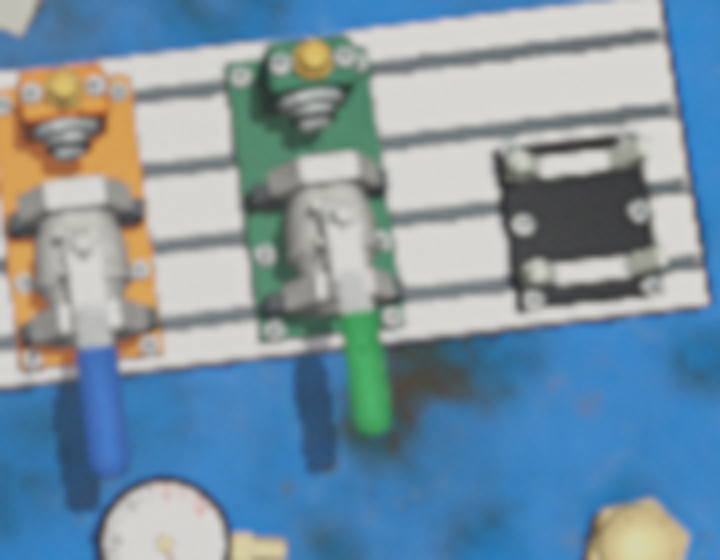

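Emit:
{"api": "servo_tool", "payload": {
  "commands": [0,-0.1,2,0,0,0,1,0,0,3,0,0,0,1,0,0,2.5,0,0,0,1,0,0,1.0,0,0,0,1,0,0,0.5,0,0,0,1,0,0,0.4,0,0,0,1,0,0,0.3,0,0,0,1,0,0,0,0,0,0,1,0,0,0,0,0,0,1]
}}

```text
clock: 24.4
position: [487.3, 219.1, 47.2]
tcp_rot: [-180.0, -0.0, 4.7]
contact_force: [0.1, -0.1, -3.5]
width: 40.2
```

```bash
python3 g.py red 0.2 0.6 44
python3 - <<'E'
from g import *
f=lambda p:np.array(p)/4+[300,150]-.4
q=plane("top",[f((323.5,153))],74)[0,:2]-33*ax-O['green'];print("green in green",q@rw,q@ax)
E
```

```text
t 24.4 pos [487.26 219.06  47.22] [-180.     -0.03    4.72] w 40.2 F [ 0.11 -0.1  -3.47] M [ 0.02 -0.04 -0.05]
target [487.08 218.25  44.  ] shift cm [-0.02  0.08  0.32] turn [-0.   -0.03  0.02]
green in green 1.7421955775841154 -0.11968404624051404
```

Emit:
{"api": "servo_tool", "payload": {
  "commands": [-0.01,0.06,0.1,0,0,0,1,0,0,0.1,0,0,0,1,0,0,0.1,0,0,0,1,0,0,0.05,0,0,0,1,0,0,0,0,0,0,1,0,0,0,0,0,0,1]
}}

```text
clock: 25.15
position: [487.1, 218.4, 44.0]
tcp_rot: [-180.0, -0.0, 4.7]
contact_force: [-2.1, -0.9, 5.7]
width: 39.9
```

```bash
python3 g.py red 0.2 0.6 44
```

```text
t 25.15 pos [487.05 218.37  44.01] [-180.     -0.02    4.72] w 39.9 F [-2.14 -0.95  5.71] M [-0.14  0.41  0.04]
target [487.08 218.25  44.  ] shift cm [0.   0.01 0.  ] turn [-0.   -0.02  0.02]
```

Emit:
{"api": "servo_tool", "payload": {
  "commands": [0,0,0,0,0,0,0,0,0,0,0,0,0,0,0,0,0,0,0,0,0,0,0,0,0,0,0,0,0,0,-2,0,0,0,0,0,0,-3,0,0,0,0,0,0,-3,0,0,0,0,0,1.5,-2,0,0,0,0,0,4,0,0,0,0,0,0,5,0,0,0,0,0,0,5,0,0,0,0,0,0,4.5,0,0,0,0,0,-0.16,2.8,0,0,0,0,0,0,1,0,0,0,0,0,0,0,0,0,0,0,0,0,0,0,0,0,0,0]
}}

```text
clock: 27.15
position: [505.0, -18.0, 143.4]
tcp_rot: [-180.0, 0.0, 4.8]
contact_force: [-0.5, 0.8, 0.5]
width: 91.4
```

```bash
python3 g.py orange 0.4 -1 43
python3 - <<'E'
from h import *
im=r.camera("scene")[:,:,::-1]
cv2.imwrite("pics/s8.png",cv2.resize(im[200:360,120:330],None,fx=3.5,fy=3.5,interpolation=cv2.INTER_CUBIC))
im=r.camera("top")[:,:,::-1]
cv2.imwrite("pics/t8.png",im)
cv2.imwrite("pics/t8z.png",cv2.resize(im[170:290,150:290],None,fx=4.5,fy=4.5,interpolation=cv2.INTER_CUBIC))
E
```

```text
t 27.15 pos [504.96 -17.99 143.39] [-179.98    0.      4.76] w 91.4 F [-0.48  0.84  0.47] M [-0.01  0.04 -0.02]
target [505.47 -18.88  43.  ] shift cm [ 0.04  0.1  10.04] turn [-0.02  0.    0.06]
```

View pics/s8.png

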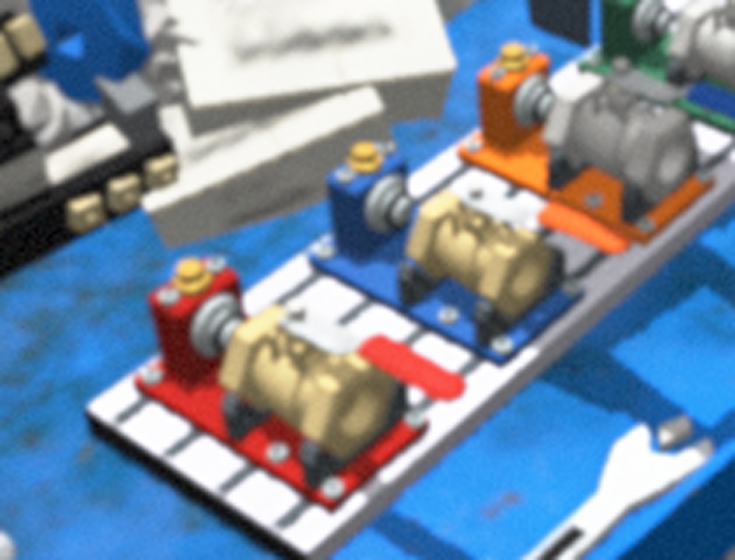

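View pics/t8z.png

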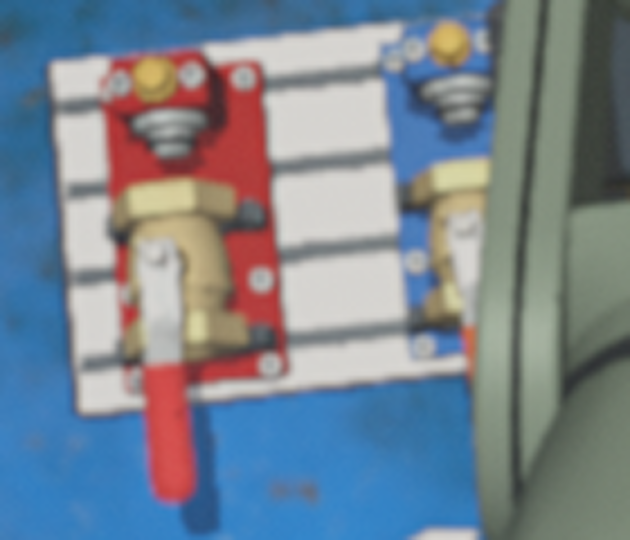

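Emit:
{"api": "servo_tool", "payload": {
  "commands": [0.02,0.05,2,0,0,0,0,0,0,3,0,0,0,0,0,0,2.5,0,0,0,0,0,0,1.5,0,0,0,0,0,0,0.7,0,0,0,0,0,0,0.3,0,0,0,0,0,0,0,0,0,0,0.3,0,0,0,0,0,0,0.4,0,0,0,0,0,0,0.45,0,0,0,0,0,0,1,0,0,0,0,0,0,1,0,0,0,0,0,0,1,0,0,0,0,0,0,1,0,0,0,0,0,0,1]
}}

```text
clock: 29.0
position: [505.3, -19.2, 43.6]
tcp_rot: [-180.0, -0.0, 4.7]
contact_force: [-0.8, 2.2, 2.2]
width: 42.6
```

```bash
python3 g.py orange 0.4 -1 43
python3 - <<'E'
from g import *
f=lambda p:np.array(p)/4.5+[150,170]-.4
q=plane("top",[f((162,182))],74)[0,:2]-33*ax-O['red'];print("red in red",q@rw,q@ax)
E
```

```text
t 29.0 pos [505.27 -19.25  43.55] [-179.99   -0.01    4.7 ] w 42.6 F [-0.77  2.19  2.2 ] M [ 0.45  0.07 -0.04]
target [505.47 -18.88  43.  ] shift cm [ 0.02 -0.03  0.06] turn [-0.01 -0.01  0.  ]
red in red 0.22751924317611708 0.6314382990466527
```

Emit:
{"api": "servo_tool", "payload": {
  "commands": [0,0,-0.5,0,0,0,1,0,0,-0.5,0,0,0,1,0,0,-1.5,0,0,0,1,0,0,-2.5,0,0,0,1,0,0,-3,0,0,0,1,0,0.5,-2,0,0,0,1,0,2,0,0,0,0,1,0,3.5,0,0,0,0,1,0,4.5,0,0,0,0,1,0,4.5,0,0,0,0,1,0,4,0,0,0,0,1,0,2.5,0,0,0,0,1,0.1,1.5,0,0,0,0,1,0,0.35,0,0,0,0,1,0,0,0,0,0,0,1,0,0,0,0,0,0,1]
}}

```text
clock: 31.0
position: [525.3, -251.1, 143.5]
tcp_rot: [-180.0, 0.0, 4.8]
contact_force: [-0.7, -0.4, -4.0]
width: 42.6
```

```bash
python3 g.py spare 0.1 -0.3 43.5
```

```text
t 31.0 pos [ 525.26 -251.06  143.54] [-179.98    0.02    4.77] w 42.6 F [-0.69 -0.44 -3.97] M [ 0.02 -0.01 -0.01]
target [ 524.89 -251.72   43.5 ] shift cm [-0.04  0.07 10.  ] turn [-0.02  0.02  0.07]
```

Emit:
{"api": "servo_tool", "payload": {
  "commands": [-0.04,0.03,2,0,0,0,1,0,0,3,0,0,0,1,0,0,2.5,0,0,0,1,0,0,1.2,0,0,0,1,0,0,0.5,0,0,0,1,0,0,0.3,0,0,0,1,0,0,0.2,0,0,0,1,0,0,0,0,0,0,1,0,0,0,0,0,0,1]
}}

```text
clock: 32.12
position: [525.2, -252.6, 46.8]
tcp_rot: [180.0, -0.0, 4.7]
contact_force: [-0.2, 0.4, -3.3]
width: 42.2
```

```bash
python3 g.py spare 0.1 -0.3 43.5
```

```text
t 32.12 pos [ 525.19 -252.58   46.84] [179.97  -0.04   4.7 ] w 42.2 F [-0.2   0.37 -3.29] M [ 0.03  0.01 -0.02]
target [ 524.89 -251.72   43.5 ] shift cm [-0.02 -0.09  0.33] turn [ 0.03 -0.04  0.  ]
```

Emit:
{"api": "servo_tool", "payload": {
  "commands": [-0.02,-0.06,0.1,0,0,0,1,0,0,0.1,0,0,0,1,0,0,0.1,0,0,0,1,0,0,0.06,0,0,0,1,0,0,0,0,0,0,1,0,0,0,0,0,0,1]
}}

```text
clock: 32.88
position: [524.8, -251.8, 43.5]
tcp_rot: [180.0, -0.0, 4.7]
contact_force: [-2.1, 0.9, 6.0]
width: 42.1
```

```bash
python3 g.py spare 0.1 -0.3 43.5
```

```text
t 32.88 pos [ 524.78 -251.84   43.5 ] [179.99  -0.02   4.71] w 42.1 F [-2.07  0.88  5.97] M [ 0.28  0.56 -0.04]
target [ 524.89 -251.72   43.5 ] shift cm [ 0.01 -0.01  0.  ] turn [ 0.01 -0.02  0.01]
```

Emit:
{"api": "servo_tool", "payload": {
  "commands": [0,0,0,0,0,0,0,0,0,0,0,0,0,0,0,0,0,0,0,0,0,0,0,0,0,0,0,0,0,0,-2,0,0,0,0,0,0,-3,0,0,0,0,0,0,-3,0,0,0,0,0,-1.5,-2,0,0,0,0,0,-4,0,0,0,0,0,0,-5,0,0,0,0,0,0,-5,0,0,0,0,0,0,-5,0,0,0,0,0,0,-5,0,0,0,0,0,0,-5,0,0,0,0,0,-0.08,-3.3,0,0,0,0,0,0,-1.5,0,0,0,0,0,0,0,0,0,0,0,0,0,0,0,0,0,0,0]
}}

```text
clock: 35.12
position: [495.1, 98.9, 142.8]
tcp_rot: [180.0, 0.0, 4.7]
contact_force: [0.8, 1.0, -0.4]
width: 91.0
```

```bash
python3 g.py blue 0.4 -1.1 43
python3 - <<'E'
from h import *
im=r.camera("top")[:,:,::-1]
cv2.imwrite("pics/t9z.png",cv2.resize(im[150:290,300:480],None,fx=4,fy=4,interpolation=cv2.INTER_CUBIC))
E
```

```text
t 35.12 pos [495.15  98.87 142.77] [179.96   0.01   4.66] w 91.0 F [ 0.81  1.02 -0.39] M [ 0.01 -0.02 -0.02]
target [495.47 100.31  43.  ] shift cm [ 0.04 -0.15  9.98] turn [ 0.04  0.01 -0.04]
```

View pics/t9z.png

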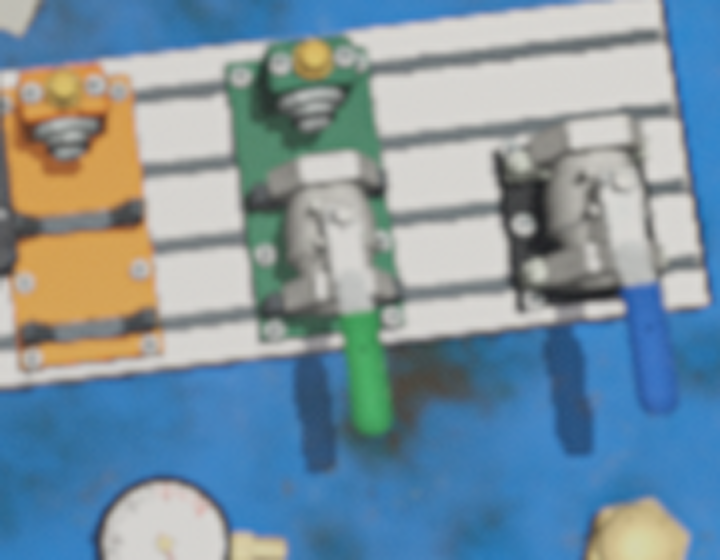

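Emit:
{"api": "servo_tool", "payload": {
  "commands": [0.04,-0.07,2,0,0,0,0,0,0,3,0,0,0,0,0,0,2.5,0,0,0,0,0,0,1.5,0,0,0,0,0,0,0.65,0,0,0,0,0,0,0.3,0,0,0,0,0,0,0,0,0,0,0.3,0,0,0,0,0,0,0.4,0,0,0,0,0,0,0.45,0,0,0,0,0,0,1,0,0,0,0,0,0,1,0,0,0,0,0,0,1,0,0,0,0,0,0,1,0,0,0,0,0,0,1]
}}

```text
clock: 36.92
position: [495.4, 100.3, 43.5]
tcp_rot: [180.0, -0.0, 4.7]
contact_force: [-0.4, -3.1, 3.3]
width: 36.6
```

```bash
python3 g.py blue 0.4 -1.1 43
```

```text
t 36.92 pos [495.4  100.3   43.46] [179.96  -0.01   4.73] w 36.6 F [-0.39 -3.06  3.3 ] M [-0.59  0.01  0.01]
target [495.47 100.31  43.  ] shift cm [ 0.01 -0.    0.05] turn [ 0.04 -0.01  0.03]
```

Emit:
{"api": "servo_tool", "payload": {
  "commands": [0,0,-0.5,0,0,0,1,0,0,-0.5,0,0,0,1,0,0,-1.5,0,0,0,1,0,0,-2.5,0,0,0,1,0,0.5,-1.5,0,0,0,1,0,2,-0.5,0,0,0,1,0,3,0,0,0,0,1,0,3,0,0,0,0,1,0.07,2,0,0,0,0,1,0,1.4,0,0,0,0,1,0,0,0,0,0,0,1,0,0,0,0,0,0,1,0,0,0,0,0,0,1]
}}

```text
clock: 38.55
position: [505.7, -17.2, 113.4]
tcp_rot: [-180.0, 0.0, 4.8]
contact_force: [-0.3, 0.0, -3.1]
width: 36.8
```

```bash
python3 g.py orange 0.1 -0.4 43.5
```

```text
t 38.55 pos [505.71 -17.22 113.36] [-179.99    0.      4.77] w 36.8 F [-0.33  0.03 -3.13] M [ 0.01 -0.02  0.04]
target [506.09 -19.13  43.5 ] shift cm [0.02 0.19 6.99] turn [-0.01  0.    0.07]
```

Emit:
{"api": "servo_tool", "payload": {
  "commands": [0.02,0.15,1.5,0,0,0,1,0,0,2,0,0,0,1,0,0,1.7,0,0,0,1,0,0,0.8,0,0,0,1,0,0,0.5,0,0,0,1,0,0,0.2,0,0,0,1,0,0,0,0,0,0,1,0,0,0,0,0,0,1]
}}

```text
clock: 39.55
position: [506.4, -19.4, 46.7]
tcp_rot: [180.0, -0.1, 4.7]
contact_force: [-0.3, -0.6, -3.2]
width: 36.9
```

```bash
python3 g.py orange 0.1 -0.4 43.5
```

```text
t 39.55 pos [506.45 -19.39  46.75] [179.99  -0.06   4.71] w 36.9 F [-0.26 -0.58 -3.24] M [-0.03  0.01 -0.01]
target [506.09 -19.13  43.5 ] shift cm [-0.03 -0.03  0.32] turn [ 0.01 -0.06  0.01]
```

Emit:
{"api": "servo_tool", "payload": {
  "commands": [-0.02,-0.02,0.1,0,0,0,1,0,0,0.1,0,0,0,1,0,0,0.1,0,0,0,1,0,0,0.06,0,0,0,1,0,0,0,0,0,0,1,0,0,0,0,0,0,1]
}}

```text
clock: 40.3
position: [506.0, -19.2, 43.4]
tcp_rot: [180.0, -0.0, 4.7]
contact_force: [-2.1, 0.4, 4.8]
width: 36.5
```

```bash
python3 g.py orange 0.1 -0.4 43.5
```

```text
t 40.3 pos [505.98 -19.2   43.44] [179.99  -0.03   4.71] w 36.5 F [-2.14  0.39  4.82] M [0.08 0.47 0.01]
target [506.09 -19.13  43.5 ] shift cm [ 0.01 -0.01 -0.01] turn [ 0.01 -0.03  0.01]
```

Release and go to the spare cradle (row −60.6 → −294).

Emit:
{"api": "servo_tool", "payload": {
  "commands": [0,0,0,0,0,0,0,0,0,0,0,0,0,0,0,0,0,0,0,0,0,0,0,0,0,0,0,0,0,0,-2,0,0,0,0,0,0,-3,0,0,0,0,0,0,-3,0,0,0,0,0,1.5,-2,0,0,0,0,0,3.5,0,0,0,0,0,0,5,0,0,0,0,0,0,5,0,0,0,0,0,0,4.5,0,0,0,0,0,0,2.8,0,0,0,0,0,0,1.1,0,0,0,0,0,0,0,0,0,0,0,0,0,0,0,0,0,0,0]
}}

```text
clock: 42.3
position: [524.9, -251.2, 142.7]
tcp_rot: [-180.0, 0.0, 4.8]
contact_force: [-0.8, -0.4, 0.9]
width: 90.9
```

```bash
python3 g.py spare 0 -0.4 43.5
python3 - <<'E'
from h import *
im=r.camera("top")[:,:,::-1]
cv2.imwrite("pics/t10z.png",cv2.resize(im[150:290,220:370],None,fx=4,fy=4,interpolation=cv2.INTER_CUBIC))
im=r.camera("scene")[:,:,::-1]
cv2.imwrite("pics/s10.png",cv2.resize(im[180:330,180:390],None,fx=3.5,fy=3.5,interpolation=cv2.INTER_CUBIC))
E
```

```text
t 42.3 pos [ 524.94 -251.2   142.68] [-179.96    0.02    4.76] w 90.9 F [-0.81 -0.39  0.91] M [ 0.02 -0.04  0.01]
target [ 524.8  -251.83   43.5 ] shift cm [-0.01  0.07  9.92] turn [-0.04  0.02  0.06]
```

View pics/t10z.png

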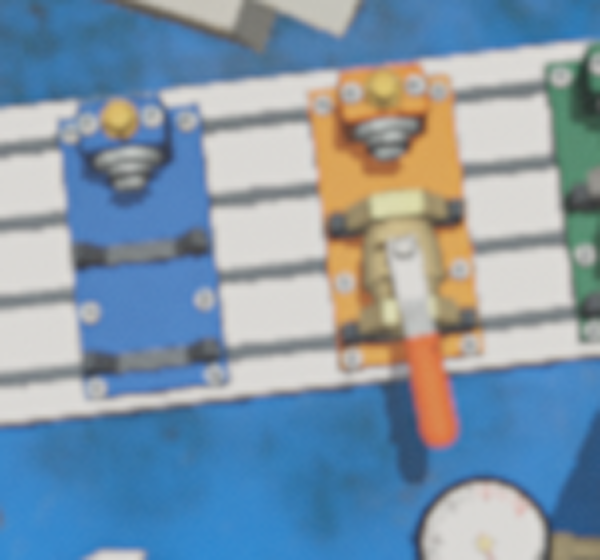

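View pics/s10.png

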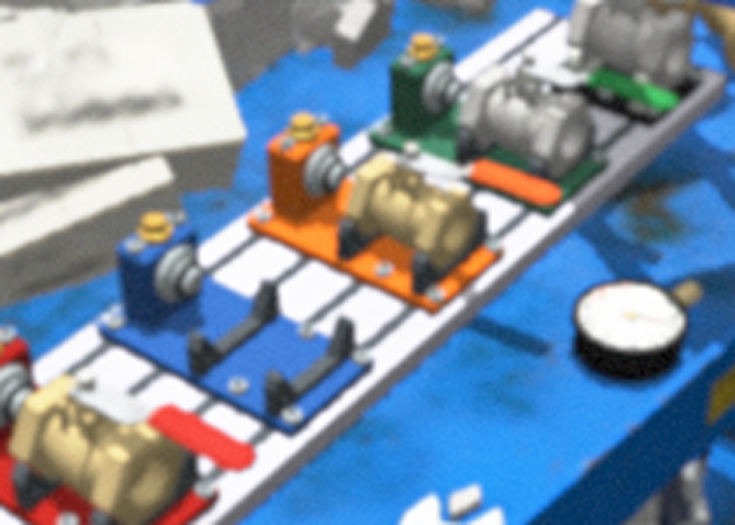

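Emit:
{"api": "servo_tool", "payload": {
  "commands": [-0.01,0.02,2,0,0,0,0,0,0,3,0,0,0,0,0,0,2.5,0,0,0,0,0,0,1.5,0,0,0,0,0,0,0.6,0,0,0,0,0,0,0.3,0,0,0,0,0,0,0,0,0,0,0.3,0,0,0,0,0,0,0.4,0,0,0,0,0,0,0.45,0,0,0,0,0,0,1,0,0,0,0,0,0,1,0,0,0,0,0,0,1,0,0,0,0,0,0,1,0,0,0,0,0,0,1]
}}

```text
clock: 44.15
position: [525.0, -252.2, 43.9]
tcp_rot: [-180.0, 0.0, 4.7]
contact_force: [0.6, 3.7, 2.1]
width: 42.6
```

```bash
python3 g.py spare 0 -0.4 43.5
python3 - <<'E'
from g import *
f=lambda p:np.array(p)/4+[220,150]-.4
q=plane("top",[f((397,194))],70)[0,:2]-30.5*ax-O['orange'];print("orange in orange",q@rw,q@ax)
Q=plane("top",[f((140,251)),f((153,358))],30)[:,:2]; d=Q.mean(0)-O['blue'];print("blue origin corr row,axis",Q,d@rw,d@ax)
E
```

```text
t 44.15 pos [ 524.98 -252.24   43.86] [-179.97    0.      4.7 ] w 42.6 F [0.58 3.69 2.14] M [0.6  0.07 0.04]
target [ 524.8  -251.83   43.5 ] shift cm [-0.01 -0.04  0.04] turn [-0.03  0.    0.  ]
orange in orange -0.4832236301065651 -2.246760186308335
blue origin corr row,axis [[520.83597974 102.36250828]
 [470.23465471  97.23609484]] -0.11278504940506136 -1.077547591433263
```

Emit:
{"api": "servo_tool", "payload": {
  "commands": [0,0,-0.5,0,0,0,1,0,0,-0.5,0,0,0,1,0,0,-1.5,0,0,0,1,0,0,-2.5,0,0,0,1,0,0,-3,0,0,0,1,0,-1,-2,0,0,0,1,0,-2.5,0,0,0,0,1,0,-4,0,0,0,0,1,0,-5,0,0,0,0,1,0,-5,0,0,0,0,1,0,-5,0,0,0,0,1,0,-5,0,0,0,0,1,0,-4,0,0,0,0,1,0,-2.5,0,0,0,0,1,0,-1.36,0,0,0,0,1,0,0,0,0,0,0,1,0,0,0,0,0,0,1]
}}

```text
clock: 46.28
position: [496.1, 98.9, 143.8]
tcp_rot: [180.0, -0.0, 4.7]
contact_force: [-0.1, -0.7, -3.6]
width: 42.1
```

```bash
python3 g.py blue 0.2 -0.3 43.9
python3 - <<'E'
from h import *
im=r.camera("top")[:,:,::-1]
cv2.imwrite("pics/t11.png",im)
cv2.imwrite("pics/t11z.png",cv2.resize(im[160:280,300:420],None,fx=5,fy=5,interpolation=cv2.INTER_CUBIC))
E
```

```text
t 46.27 pos [496.12  98.91 143.85] [179.96  -0.01   4.67] w 42.1 F [-0.1  -0.69 -3.57] M [-0.02  0.01 -0.  ]
target [496.28 100.17  43.9 ] shift cm [ 0.03 -0.13  9.99] turn [ 0.04 -0.01 -0.03]
```

View pics/t11z.png

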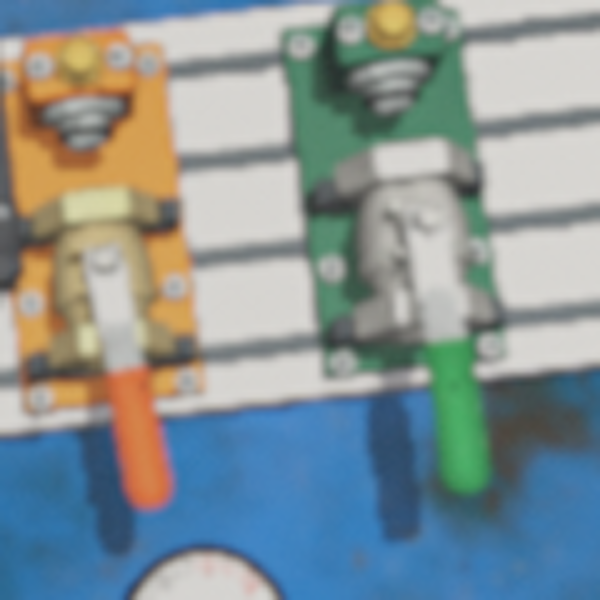

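Emit:
{"api": "servo_tool", "payload": {
  "commands": [0.03,-0.07,2,0,0,0,1,0,0,3,0,0,0,1,0,0,2.5,0,0,0,1,0,0,1.1,0,0,0,1,0,0,0.6,0,0,0,1,0,0,0.3,0,0,0,1,0,0,0.2,0,0,0,1,0,0,0,0,0,0,1,0,0,0,0,0,0,1]
}}

```text
clock: 47.45
position: [496.5, 100.6, 47.1]
tcp_rot: [180.0, -0.0, 4.7]
contact_force: [0.6, 0.2, -3.9]
width: 42.8
```

```bash
python3 g.py blue 0.2 -0.3 43.9
```

```text
t 47.45 pos [496.47 100.59  47.08] [180.    -0.05   4.72] w 42.8 F [ 0.63  0.18 -3.86] M [0.   0.02 0.01]
target [496.28 100.17  43.9 ] shift cm [-0.02  0.04  0.32] turn [ 0.   -0.05  0.02]
```

Emit:
{"api": "servo_tool", "payload": {
  "commands": [-0.02,0.03,0.1,0,0,0,1,0,0,0.1,0,0,0,1,0,0,0.1,0,0,0,1,0,0,0.06,0,0,0,1,0,0,0,0,0,0,1,0,0,0,0,0,0,1]
}}

```text
clock: 48.2
position: [496.1, 100.2, 43.8]
tcp_rot: [180.0, -0.0, 4.7]
contact_force: [-2.3, 0.4, 5.7]
width: 42.2
```

```bash
python3 g.py blue 0.2 -0.3 43.9
```

```text
t 48.2 pos [496.05 100.21  43.79] [180.    -0.02   4.72] w 42.2 F [-2.3   0.37  5.69] M [-0.13  0.5   0.04]
target [496.28 100.17  43.9 ] shift cm [ 0.02  0.01 -0.01] turn [ 0.   -0.02  0.02]
```

Emit:
{"api": "servo_tool", "payload": {
  "commands": [0,0,0,0,0,0,0,0,0,0,0,0,0,0,0,0,0,0,0,0,0,0,0,0,0,0,0,0,0,0,-2,0,0,0,0,0,0,-3,0,0,0,0,0,0,-4,0,0,0,0,0,1.5,-4,0,0,0,0,0,3,-2,0,0,0,0,0,5,0,0,0,0,0,0,5,0,0,0,0,0,0,5,0,0,0,0,0,-2,5,0,0,0,0,0,-3,5,0,0,0,0,0,-4,5,0,0,0,0,0,-4,5,0,0,0,0,0,-4,5,0,0,0,0,0,-3,5,0,0,0,0,0,-2,3,0,0,0,0,0,0,0,0,0,0,0,0]
}}

```text
clock: 50.7
position: [321.2, -439.2, 192.8]
tcp_rot: [180.0, 0.0, 4.5]
contact_force: [0.2, -0.2, 0.8]
width: 91.3
```

Run:
```python
from h import *
im=r.camera("top")[:,:,::-1].copy()
cv2.imwrite("pics/t12.png",im)
cs=[(191,228),(257,221),(320,215),(381,208)]
rows=[]
for (u,v) in cs:
    rows.append(cv2.resize(im[v-34:v+36,u-24:u+24],None,fx=8,fy=8,interpolation=cv2.INTER_CUBIC))
cv2.imwrite("pics/z12a.png",np.hstack(rows[:2])); cv2.imwrite("pics/z12b.png",np.hstack(rows[2:]))
sc=r.camera("scene")[:,:,::-1]
cv2.imwrite("pics/s12.png",sc)
cv2.imwrite("pics/s12z.png",cv2.resize(sc[180:360,140:390],None,fx=3.1,fy=3.1,interpolation=cv2.INTER_CUBIC))
```

```text
(no output)
```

View pics/z12a.png

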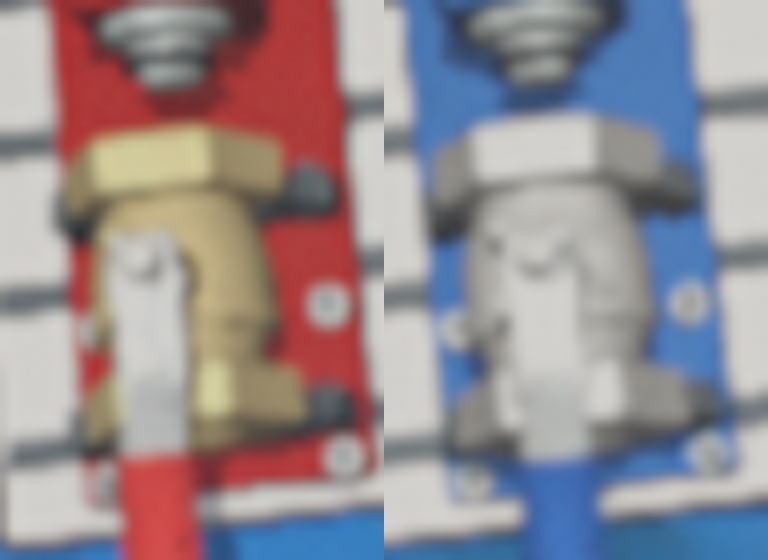

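View pics/z12b.png

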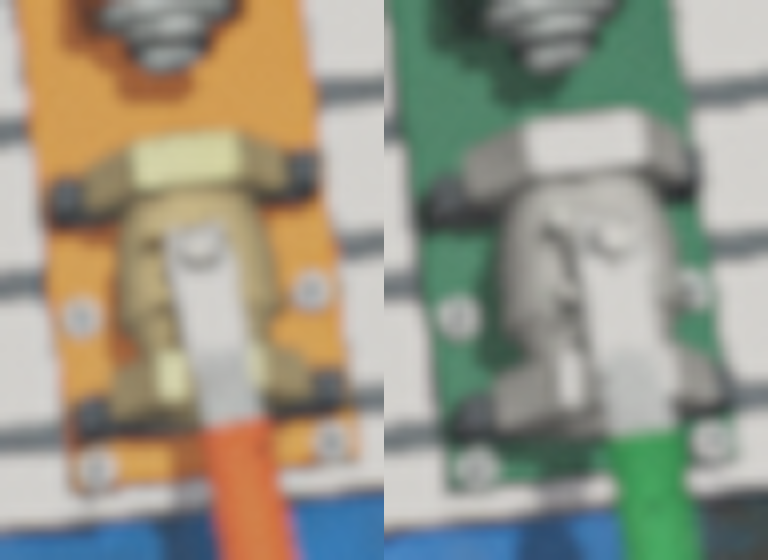

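View pics/s12z.png

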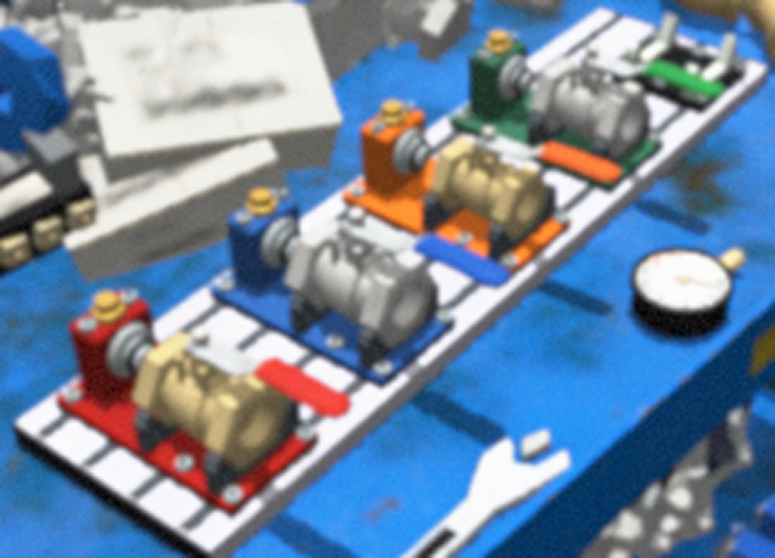

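Run:
```python
from g import *
np.set_printoptions(precision=1,suppress=True)
cs=dict(red=(191,228),blue=(257,221),orange=(320,215),green=(381,208))
rear=dict(red=(154,129),blue=(153.5,118.5),orange=(185,133),green=(202,112.5))
front=dict(red=[(228,416)],blue=[(632-384,414),(512-384,427)],orange=[(160,401),(182,399)],green=[(562-384,407),(580-384,405)])
zz=dict(red=74,blue=74.5,orange=70,green=74);hl=dict(red=33,blue=35,orange=30.5,green=33)
for k in cs:
    f=lambda p:np.array(p)/8+np.array(cs[k])-[24,34]-.44
    a=plane("top",[f(rear[k])],zz[k])[0,:2]-O[k]
    b=(plane("top",[f(p) for p in front[k]],zz[k])[:,:2]-O[k])@ax
    print(k,"rear axis",a@ax,"row",a@rw,"-> mid",a@ax-hl[k],"front",b,"mid",(a@ax+b.mean())/2,"len",a@ax-b.mean())
```

```text
red rear axis 34.24015727439247 row -0.19888779855449057 -> mid 1.2401572743924731 front [-32.1] mid 1.0771681631177472 len 66.32597822254945
blue rear axis 35.264896262299736 row -0.28272576517667414 -> mid 0.26489626229973595 front [-33.5 -33.4] mid 0.9044087307838957 len 68.72097506303169
orange rear axis 29.95189420482993 row -0.3836736055186498 -> mid -0.5481057951700699 front [-29.8 -30. ] mid 0.02327628458401243 len 59.85723584049184
green rear axis 33.013823884848925 row -0.6658225499551709 -> mid 0.013823884848925161 front [-32.5 -32.5] mid 0.2778746726425716 len 65.4718984244127
```

Run:
```python
from h import *
a=cv2.imread("pics/top0.png")[260:310,318:378];b=cv2.imread("pics/t12.png")[260:310,318:378]
print("gauge diff",cv2.absdiff(a,b).mean(), cv2.phaseCorrelate(a[...,1].astype(float),b[...,1].astype(float)))
print(r.hand_in()); print(r.get_obs()['clock'])
```

```text
gauge diff 2.5268888888888887 ((-0.0255700643748753, -0.0559909663189444), 0.8935940918720486)
the job is handed in; nothing more can be done
None
the job is handed in; nothing more can be done
```

All four valves are in the saddle of their own colour, levers towards the robot and released, and the job is handed in. I did it as two swaps through the spare cradle: red with green, then blue with orange. It took about 51 s of the 144 s.

**Seating:** at each final placing the fingertip height came back to within 0.1 mm of the height at which that valve was last picked from its saddle. The wrist felt a small upward contact there, 5–6 N.

**Position:** in the last top picture each valve body lies within about 1 mm of its station's centre along the valve axis. The measured body lengths, 60–69 mm, agree with the sizes given to about 1 mm.

**Gauge and robot:** the gauge shifted less than 0.1 pixel between the first and last pictures. The arm stood clear of everything, with the gripper open, when I handed in.

**Disagreements:**
- The forks gave saddle centres about 1.1–1.4 mm nearer the robot than the plate screws did. I aimed in between.
- An earlier, coarser check put the orange valve 2.2 mm towards the robot. The closer final picture put it within 0.6 mm.

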